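Fill the two empty cells of the covered rivet-tin crate and lock its keeper bar

TASK

Two of the four cells under the crate's cover are empty, but the cover hides which: find them by touch (a tin slid into a full cell stops almost at once) and push one of the two loose rivet tins lengthwise into each empty cell until its outer end is flush with the front edge of the cover. Then fit the keeper bar on the ledge in front of the cells: drop its two keyholes over the two screw heads and slide it along until it stops, so that the heads lock it down. Leave the other things on the bench where they are.

Things in the scene. Friction and masses are not known exactly. Their poses are not given: they have to be found in the camera images.
- crate: Plywood crate for rivet tins, fixed, 330 mm wide, 55 mm high, mouths towards the robot. Origin: underside, mid-width, below the cover's front edge; x points into the cells, y left, z up. Base board 9 mm thick from x = -75 (open loading ledge in front) to +106 mm. Four cells side by side, centres at y = -90, -30, +30, +90 mm; round-nosed 6 mm dividers between them, from x = 0 to the back.
- cover_edge (a point): Middle of the top front edge of the fixed cover, crate frame (0, 0, 55) mm: a 6 mm board over all four cells, y from -129 to +129 mm. It hides which cells are full. Fingers reaching down from above cannot pass under it: carry a tin in by its rear end until the fingers come near this edge, let go, then push its end flush with the edge from behind.
- cell_1 (a point): Mouth of the rightmost cell, on its floor: crate frame (0, -90, 9) mm. Every cell is 54 mm wide, 40 mm high and 98 mm deep, open in front. Two of the four, different each time, hold a tin already, its outer end 5 to 14 mm inside the mouth: a tin slid in there stops after 5 to 14 mm. In an empty cell it slides freely, with 3 mm to spare at each side.
- cell_4 (a point): Mouth of the leftmost cell, on its floor: crate frame (0, +90, 9) mm. The two cells between lie at -30 and +30 mm.
- screw_left (a point): Top centre of the left screw head, crate frame (-28, +150, 19) mm. An upright steel screw stands at each end of the ledge: shank 6 mm thick, head 13 mm across and 4 mm high, its underside 6 mm above the ledge.
- screw_right (a point): Top centre of the right screw head, the same kind, crate frame (-28, -150, 19) mm.
- tin_a: Loose flat rectangular tinplate tin of rivets, lid up, 84 mm long (its x), 48 mm wide (y), 34 mm high, 0.15 to 0.31 kg; vertical corners slightly bevelled. Origin: centre of the underside. Either end may go in first. It lies on the bench to the right of the crate.
- tin_b: The second loose rivet tin, identical to tin_a. Either tin may go into either empty cell.
- bar: Loose keeper bar: aluminium flat 30 mm wide (x), 4 mm thick, y from -172 to +192 mm, 0.18 kg, lying flat between robot and crate. Origin: underside, below the middle of its grip. It goes on with its x along the crate's x: lowered flat onto the ledge with its origin at crate (-28, -19, 9) mm, heads through the entries, then slid 19 mm to the crate's +y until it stops at (-28, 0, 9) mm.
- bar_grip (a point): Top centre of the bar's grip, 32 mm above its underside: a black block 18 mm (x) by 30 mm (y), 28 mm high, at the middle of the bar. Pinch it across the 30 mm.
- keyhole_left (a point): Centre of the left keyhole's entry, an 18 mm hole, bar frame (0, +169, 4) mm. From it a 9 mm wide slot runs towards the bar's -y and ends 22 mm from this point.
- keyhole_right (a point): Centre of the right keyhole's entry, the same, bar frame (0, -131, 4) mm; its slot too runs towards -y. Entries are 300 mm apart, as the screws are.
- spray_can: Bystander: white aerosol can, 52 mm across, 160 mm high, standing. Origin: centre of the underside. Do not disturb.
- glue_bottle: Bystander: small white bottle, 38 mm across, 85 mm high, standing left of the bar. Origin: centre of the underside. Do not disturb.
- sanding_block: Bystander: wooden sanding block 95 x 50 x 30 mm, near the tins. Origin: centre of the underside. Do not disturb.
- ring: Bystander: grey plastic collar, 52 mm across, 30 mm high, to the right of the crate. Origin: centre of the underside. Do not disturb.
- brush: Bystander: wooden-handled bench brush, about 190 mm long, lying flat to the left of the crate. Do not disturb.
Not all that is in view belongs to the job. What is shaped like the tin_b but blue is not meant. Leave any purple look-alike of the tin_a alone.

How it is judged (in metres and radians):
On the way, in this order (a step that is already met when the one before it is completed fails the run):
1. one of the two loose tins is home in an empty cell, its outer end flush with the cover's front edge (((x of tin_a in the frame of crate between 0.036 and 0.06 m and y of tin_a in the frame of crate between -0.117 and 0.117 m and z of tin_a in the frame of crate between 0.005 and 0.013 m and angle between the x axis of tin_a and the x axis of crate, either way round below 0.12 rad) or (x of tin_b in the frame of crate between 0.036 and 0.06 m and y of tin_b in the frame of crate between -0.117 and 0.117 m and z of tin_b in the frame of crate between 0.005 and 0.013 m and angle between the x axis of tin_b and the x axis of crate, either way round below 0.12 rad))), for 0.1 s.
2. both loose tins are home in the two empty cells (x of tin_a in the frame of crate between 0.036 and 0.06 m and y of tin_a in the frame of crate between -0.117 and 0.117 m and z of tin_a in the frame of crate between 0.005 and 0.013 m and angle between the x axis of each of tin_a, tin_b and the x axis of crate, either way round below 0.12 rad and x of tin_b in the frame of crate between 0.036 and 0.06 m and y of tin_b in the frame of crate between -0.117 and 0.117 m and z of tin_b in the frame of crate between 0.005 and 0.013 m), for 0.1 s.
3. the keeper bar lies flat on the ledge with the screw heads through its keyholes (x of bar in the frame of crate between -0.033 and -0.023 m and z of bar in the frame of crate between 0.006 and 0.0115 m and angle between the x axis of bar and the x axis of crate, either way round below 0.04 rad and angle between bar's own z axis and vertical below 0.03 rad and y of bar in the frame of crate between -0.024 and 0.006 m), for 0.05 s.
At the end, for the whole second after the job is handed in: Both loose tins lie lengthwise in the cells that were empty, outer ends at most 6 mm out past the cover's edge; the bar lies flat on the ledge under both screw heads, slid to within 5 mm of its stop; all released and at rest; no bystander moved over 30 mm (all of step 2 and x of bar in the frame of crate between -0.033 and -0.023 m and z of bar in the frame of crate between 0.006 and 0.0115 m and angle between the x axis of bar and the x axis of crate, either way round below 0.04 rad and angle between bar's own z axis and vertical below 0.03 rad and y of bar in the frame of crate between -0.005 and 0.006 m and linear speed of each of tin_a, tin_b, bar below 0.01 m/s); the robot touches nothing.
It fails at once if the spray can is knocked over or moved more than 30 mm (distance of spray_can from where it was at the start of the episode above 0.03 m or angle between spray_can's own z axis and vertical above 0.5 rad).
It fails at once if the glue bottle is knocked over or moved more than 30 mm (distance of glue_bottle from where it was at the start of the episode above 0.03 m or angle between glue_bottle's own z axis and vertical above 0.5 rad).
It fails at once if the sanding block is knocked over or moved more than 30 mm (distance of sanding_block from where it was at the start of the episode above 0.03 m).
It fails at once if the ring is knocked over or moved more than 30 mm (distance of ring from where it was at the start of the episode above 0.03 m).
It fails at once if the brush is knocked over or moved more than 30 mm (distance of brush from where it was at the start of the episode above 0.03 m).
It also fails if it takes over 67 s, if anything falls off the work surface, if the arm or the gripper's body presses on something with over 40 N, if the wrist force passes 120 N, or if a joint passes its speed limit or range.

ROBOT

A 6-joint arm with a two-finger parallel gripper is mounted at the origin on the work surface. World frame = base frame: x ahead of the robot, y to its left, z up, the work surface at z = 0. Lengths are in m, angles in degrees, forces in N, time in s.
With the tool pointing down it reaches from about 0.4 to 0.825 m from the base axis. Payload 7 kg.
Tool frame: the origin (TCP) lies at the very end of the fingers, on their centre line; the grasp point (between the pads) lies 19 mm behind it; x points along the fingers, y is the direction in which the jaws open and shut, and the axes are right-handed (so a half turn about x gives the same grasp; the last joint's range is limited). The gripper opens to 88 mm and grips with 3 to 60 N. Pads are 19 mm wide; open, the fingers measure 130 mm over their backs; the gripper's body (78 mm by 193 mm) begins 47 mm behind the grasp point.
Start: joints at [-50.3, 20.546, 0.682, 0, -70.136, -16.507], TCP at [0.266, -0.62, 0.227] pointing down, gripper open.
Joint ranges: [-176.03, 176.03], [-82.01, 121.73], [-58.28, 71.71], [-173.87, 95.51], [-174.79, -0.11], [-173.66, 173.66]. Speed limits (degrees/s): [136.94, 136.94, 172.46, 180, 180, 180].

INTERFACE

Orientations are given as [roll, pitch, yaw] about the fixed x, y, z axes, in that order (R = Rz(yaw) Ry(pitch) Rx(roll)).
In Python, from plant import * gives the robot as it stands. The module is installed in compiled form; this text tells all that it offers.
- The arm moves only by the shell command python3 -m creep 'ROWS' [FORCE]. ROWS is a JSON object of lists of equal length, an entry for each row: "jaw": the closure, from -1 (fully open) to 1 (shut); "translation": the shift along the tool's x, y, z in m, a list of three; "roll": the turn about the tool's x in rad. A call has exactly 10 rows; each row shifts and turns the commanded pose from where the row before left it, along the tool's axes as they then stand; what a row does not reach is not made up. A row lasts 1/10 s, in which the tool goes at most 50 mm and 8.59 degrees, less where a joint would pass 70% of its speed; a pose out of reach is approached as far as the arm can. A call with a gripper value outside its range is refused whole. The fingers move at their own pace and stop on an object; FORCE is the grip in N (left out, the last holds). Time passes only in rows, so rows that do not move let the fingers close, or fill a call up. It gives the time, the measured TCP pose, the force and the opening at its end, in the units of the state.
- get_state(): the state, without advancing time (a new reading comes with each control period).
- capture(name): name is "side" or "top"; returns a dict with "image" (384x512x3 uint8, red, green, blue), "fovy" (degrees; the focal length in pixels is half the picture's height over the tangent of half this angle, whatever the lens; pixels are square), "cx", "cy" (the principal point, pixels), "pose" (4x4, takes a point from camera to world coordinates). Camera axes: x right, y up, looking along -z (the intrinsics and any distortion apply to the point x, -y, -z); pixel columns grow to the right and rows downward; lengths in m; the calibration is good to about 2 mm. A picture is of the moment at which its call begins. There is no depth.
- close_job(): hands the job in, once; it reports no verdict.
The state is a dict: "time_s": time; "joints": joint angles; "qd": joint speeds; "joint_torque": joint torques, N m; "tcp_pos": TCP position; "eef_rot": TCP orientation; "contact_force": force on the tool from outside, world axes, zero at the start; "moment": the same for the moment, N m; "gripper_width": finger opening in m.
Only numpy, scipy, OpenCV 4.12 (cv2) and the standard library are available. Lean on these libraries where they do the work, as an engineer would, in place of code of your own. Each camera call takes 0.05 s, during which the arm holds its last target.

## Working session

There is one attempt and no reset: what is moved stays moved. The work goes in short steps, Python scripts to look and compute and a shell command to move; the robot and the scene stay as the last step left them, time stands still between calls to the robot, and variables do not carry over. Pictures are saved under pics/ and viewed, and the job is handed in when it is done.

```bash
mkdir -p pics; python3 - <<'E'
from plant import *
import cv2,numpy as np
s=get_state();print({k:np.round(v,4).tolist() for k,v in s.items()})
for n in("top","side"):
    c=capture(n);cv2.imwrite(f"pics/{n}0.png",c["image"][:,:,::-1]);print(n,c["fovy"],c["cx"],c["cy"],np.round(c["pose"],4).tolist(),[k for k in c])
    np.savez(f"{n}0.npz",**{k:v for k,v in c.items()})
E
```

```text
{'time_s': 0.0, 'joints': [-50.3, 20.59, 0.6333, -0.0178, -70.1354, -16.5094], 'qd': [0.0498, 0.0436, -0.0532, -0.0423, -0.0172, -0.056], 'joint_torque': [0.001, -58.2722, 29.3051, 6.9973, 0.0067, -0.0001], 'tcp_pos': [0.2656, -0.62, 0.2256], 'eef_rot': [96.2124, 89.9064, 119.3969], 'contact_force': [-0.5163, 0.267, 0.1799], 'moment': [0.0107, -0.0124, 0.0023], 'gripper_width': 0.0876}
top 52.068940818512516 260.3262924105788 191.88864815532307 [[-0.0274, 0.996, -0.0846, 0.4408], [-0.9996, -0.0274, 0.0004, -0.0928], [-0.0019, 0.0846, 0.9964, 1.3388], [0.0, 0.0, 0.0, 1.0]] ['image', 'fovy', 'cx', 'cy', 'pose']
side 42.7543561816984 261.10485519918655 183.71878874743334 [[-0.8467, -0.2997, 0.4396, 1.2534], [0.5319, -0.4648, 0.7078, 1.0862], [-0.0078, 0.8331, 0.553, 1.0166], [0.0, 0.0, 0.0, 1.0]] ['image', 'fovy', 'cx', 'cy', 'pose']
```

View pics/top0.png

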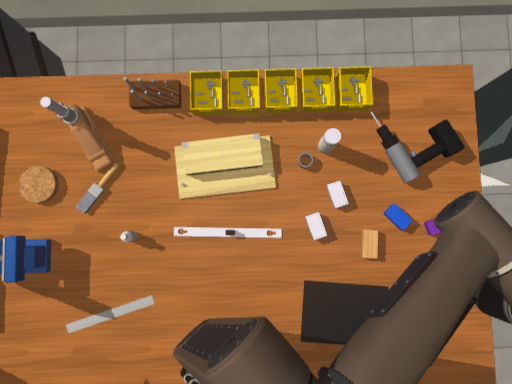

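View pics/side0.png

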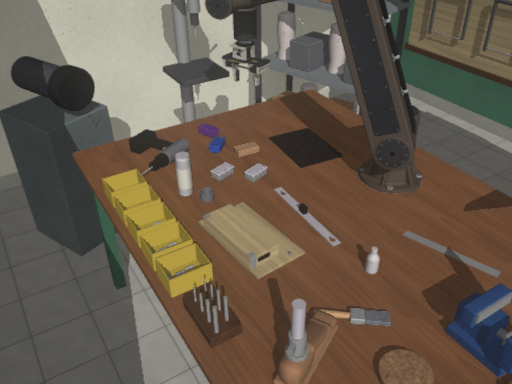

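```bash
cat > h.py <<'E'
import numpy as np,cv2
def load(n): return dict(np.load(n+".npz"))
def ray(c,uv):
    uv=np.atleast_2d(uv).astype(float);f=c["image"].shape[0]/2/np.tan(np.radians(float(c["fovy"]))/2)
    d=np.c_[(uv[:,0]-c["cx"])/f,-(uv[:,1]-c["cy"])/f,-np.ones(len(uv))]
    return c["pose"][:3,3],d@c["pose"][:3,:3].T
def plane(c,uv,z):
    o,d=ray(c,uv);return o+d*((z-o[2])/d[:,2])[:,None]
def proj(c,P):
    P=np.atleast_2d(P);f=c["image"].shape[0]/2/np.tan(np.radians(float(c["fovy"]))/2)
    q=(P-c["pose"][:3,3])@c["pose"][:3,:3];return np.c_[c["cx"]-f*q[:,0]/q[:,2],c["cy"]+f*q[:,1]/q[:,2]]
def crop(c,x0,y0,x1,y1,s,fn):
    im=c["image"][y0:y1,x0:x1,::-1];cv2.imwrite(fn,cv2.resize(im,None,fx=s,fy=s,interpolation=cv2.INTER_CUBIC))
E
python3 - <<'E'
from h import *
t=load("top0");s=load("side0")
crop(t,165,120,295,250,6,"pics/t_crate.png") 
crop(t,290,120,450,270,5,"pics/t_tins.png")
crop(s,190,170,350,280,5,"pics/s_crate.png")
crop(s,170,120,280,210,7,"pics/s_tins.png")
E
```

```text
(no output)
```

View pics/t_crate.png

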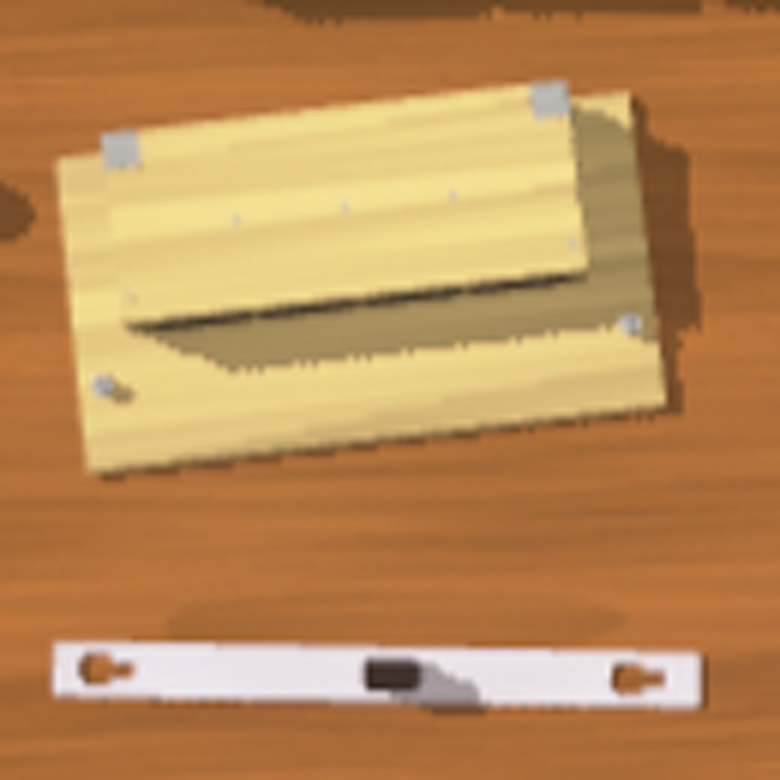

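View pics/t_tins.png

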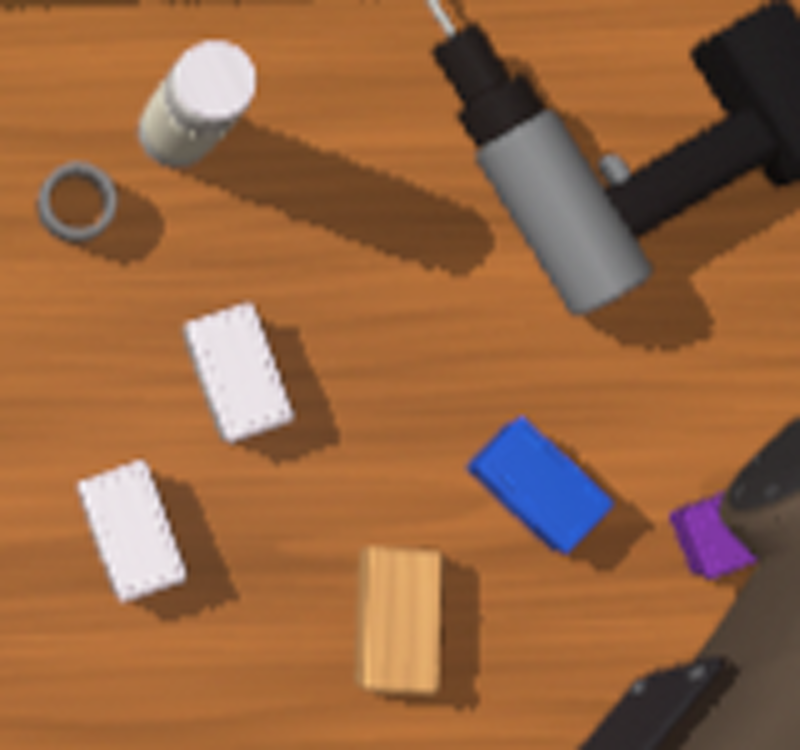

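View pics/s_crate.png

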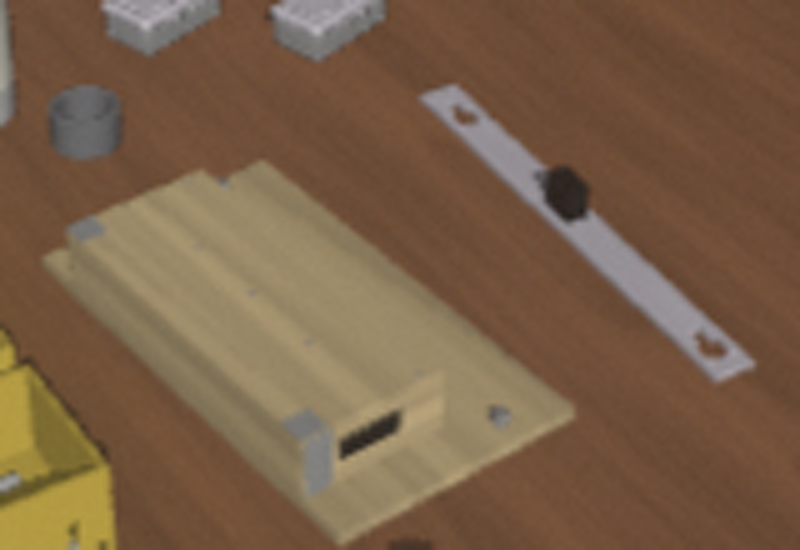

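View pics/s_tins.png

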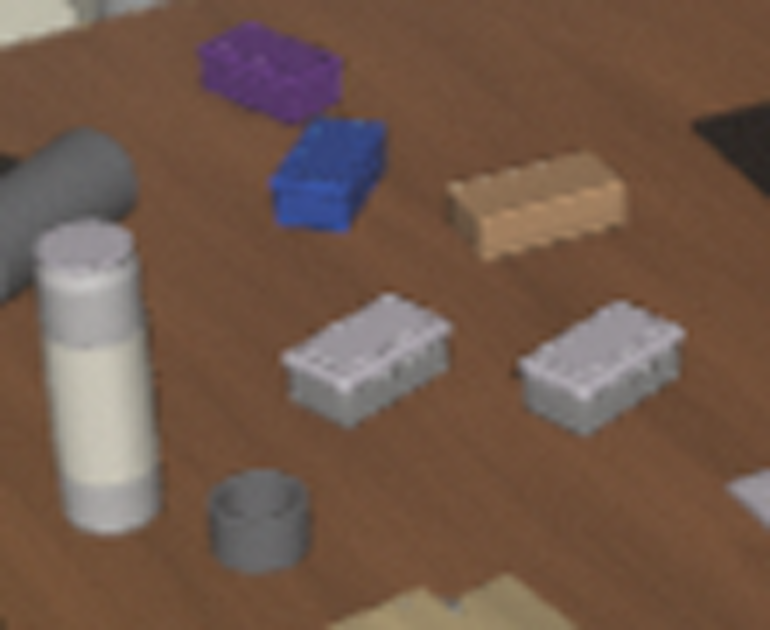

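```bash
cat > meas.py <<'E'
from h import *
def rect_mask(c,box,lo,hi,conv=cv2.COLOR_RGB2HSV):
    x0,y0,x1,y1=box
    im=cv2.cvtColor(c["image"],conv);m=cv2.inRange(im,np.array(lo),np.array(hi));z=np.zeros_like(m);z[y0:y1,x0:x1]=m[y0:y1,x0:x1];return z
def blobs(m,amin):
    n,l,st,ce=cv2.connectedComponentsWithStats(m)
    return [(l==i) for i in range(1,n) if st[i,4]>=amin]
def planerect(c,mask,z):
    v,u=np.nonzero(mask);P=plane(c,np.c_[u,v],z)[:,:2]
    # area moments -> centre, axis
    m=P.mean(0);w,V=np.linalg.eigh(np.cov((P-m).T));a=V[:,1]
    return m,np.degrees(np.arctan2(a[1],a[0])),np.sqrt(12*w)
E
python3 - <<'E'
from meas import *
t=load("top0");s=load("side0")
m=rect_mask(t,(300,170,360,250),(0,0,170),(180,70,255))
for b in blobs(m,50): print("tin",b.sum(),np.argwhere(b).mean(0),planerect(t,b,.034))
m=rect_mask(t,(165,220,295,245),(0,0,170),(180,70,255))
for b in blobs(m,50): print("bar",b.sum(),planerect(t,b,.004))
for n,uv in(("L",(182.5,184.2)),("R",(269.8,173.8))): print(n,plane(t,uv,.019))
E
python3 - <<'E'
from h import *
t=load("top0")
# upscaled gray close crops for corners
crop(t,172,176,196,204,20,"pics/cL.png");crop(t,262,164,286,192,20,"pics/cR.png")
crop(t,172,224,202,242,20,"pics/kL.png");crop(t,258,224,288,242,20,"pics/kR.png")
a=[cv2.imread(f"pics/{n}.png") for n in("cL","cR")];cv2.imwrite("pics/c2.png",np.hstack([cv2.resize(x,(400,466)) for x in a]))
a=[cv2.imread(f"pics/{n}.png") for n in("kL","kR")];cv2.imwrite("pics/k2.png",cv2.resize(np.vstack(a),None,fx=.8,fy=.8))
E
```

```text
tin 360 [193.86388889 337.26944444] (array([ 0.53798229, -0.34916716]), np.float64(-162.49764894219047), array([0.04832927, 0.08228644]))
tin 371 [225.60377358 315.81940701] (array([ 0.43473831, -0.27366813]), np.float64(-162.18881933134136), array([0.04857836, 0.08272662]))
bar 861 (array([0.42197372, 0.02260003]), np.float64(87.44243201846488), array([0.03312445, 0.36791303]))
L [[0.58616077 0.16867295 0.019     ]]
R [[ 0.61338241 -0.12703846  0.019     ]]
```

View pics/c2.png

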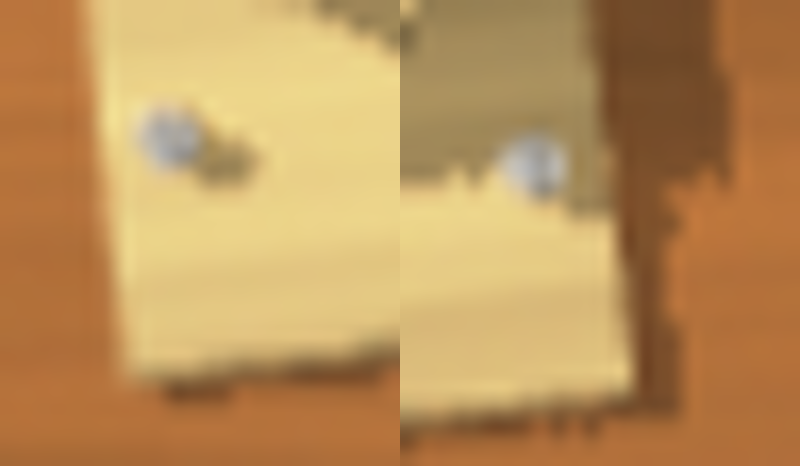

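View pics/k2.png

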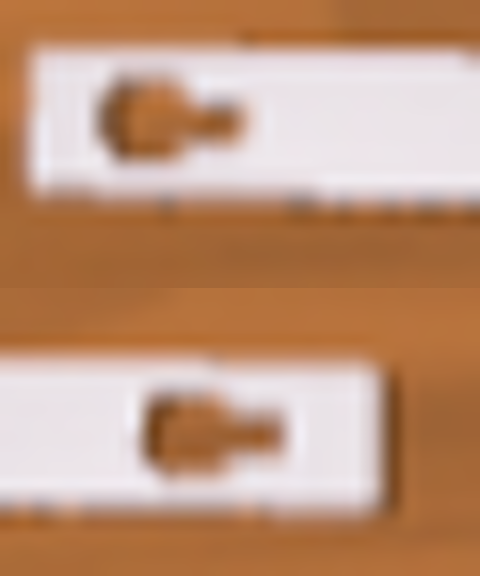

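```bash
cat >> meas.py <<'E'
def soft(c,u,v,r,f):
    u0,v0=int(round(u)),int(round(v));im=c["image"].astype(float)[v0-r:v0+r+1,u0-r:u0+r+1]
    w=np.clip(f(im),0,None);V,U=np.mgrid[v0-r:v0+r+1,u0-r:u0+r+1]
    return np.array([(w*U).sum(),(w*V).sum()])/w.sum()
def tri(a,b):
    (o1,d1),(o2,d2)=a,b;d1=d1[0]/np.linalg.norm(d1);d2=d2[0]/np.linalg.norm(d2)
    A=np.c_[d1,-d2];k=np.linalg.lstsq(A,o2-o1,rcond=None)[0];p,q=o1+k[0]*d1,o2+k[1]*d2
    return (p+q)/2,np.linalg.norm(p-q)
E
python3 - <<'E'
from meas import *
t=load("top0");s=load("side0")
blue=lambda im: im[...,2]-im[...,0]*.75-5   # greyness vs yellow
for n,uv,sv in(("L",(181.7,183.6),(289.7,252.5)),("R",(269.6,173.3),(234,206))):
    im=t["image"].astype(int);
    p=soft(t,*uv,3,blue);q=soft(s,*sv,3,blue)
    print(n,p,q,plane(t,p,.019),plane(s,q,.019),tri(ray(t,p),ray(s,q)))
or_=lambda im: 150-im[...,2]
for n,uv in(("KL",(180.6,230.9)),("KR",(269.4,232.5))):
    u0,v0=int(round(uv[0])),int(round(uv[1])); print(t["image"][v0-4:v0+5,u0-4:u0+8,2])
# crate mask
hsv=cv2.cvtColor(t["image"],cv2.COLOR_RGB2HSV); print(hsv[190,200],hsv[160,220],hsv[160,272],hsv[210,200],hsv[190,278])
E
```

```text
L [181.65601218 184.02130898] [289.66818874 253.04261796] [[0.58684609 0.17151665 0.019     ]] [[0.58977553 0.17788475 0.019     ]] (array([0.58690221, 0.17289759, 0.0138991 ]), np.float64(0.0012449662436404873))
R [269.56417112 173.41176471] [234.51515152 206.10606061] [[ 0.6147273  -0.12627986  0.019     ]] [[ 0.61159236 -0.12224217  0.019     ]] (array([ 0.61281493, -0.12499309,  0.01809957]), np.float64(0.0047963690436599775))
[[197 197 197 197 197 198 199 199 199 199 196 197]
 [230 228 187 184 184 188 213 229 229 229 231 232]
 [226 187 100  95 100 109 164 229 229 229 230 231]
 [220 117  45  55  58  63 100 159 157 163 199 231]
 [219  91  45  57  56  56  57  55  49  79 169 232]
 [221 113  44  55  55  62  88  91  89 109 193 233]
 [231 198  77  59  58  75 145 200 200 204 226 235]
 [232 228 195 192 192 194 212 229 229 230 233 233]
 [188 206 206 207 206 206 207 206 206 207 211 212]]
[[161 161 161 161 161 157 134 124 125 125 125 126]
 [224 223 221 221 222 220 213 212 211 212 212 213]
 [232 231 182 161 168 169 180 217 231 231 231 233]
 [233 227  90  50  72  74  94 153 186 186 198 234]
 [233 223  44  51  57  57  60  82  98  98 139 234]
 [230 195  43  54  53  53  54  52  52  52 120 233]
 [232 209  71  54  54  53  72 129 155 158 177 233]
 [234 230 188 116 122 122 134 186 220 221 224 234]
 [234 234 231 208 209 210 212 223 230 231 231 233]]
[ 22 108 228] [ 23 106 236] [ 19 119 161] [ 14 172 184] [ 13 171 177]
```

```bash
python3 - <<'E'
from meas import *
from scipy.optimize import least_squares
t=load("top0");s=load("side0")
M=np.array([[-28,150,19],[-28,-150,19],[-75,165,9],[-75,-165,9],[0,129,55],[0,-129,55]])/1e3
U=np.array([[181.66,184.02],[269.56,173.41],[179.5,198.2],[275.3,187.0],[185.7,174.2],[262.3,164.5]])
def W(p):c,S=np.cos(p[2]),np.sin(p[2]);return np.c_[p[0]+c*M[:,0]-S*M[:,1],p[1]+S*M[:,0]+c*M[:,1],M[:,2]]
r=least_squares(lambda p:(proj(t,W(p))-U).ravel(),[.6,.02,-.1])
print(r.x,np.degrees(r.x[2]));print(r.fun.reshape(-1,2).round(2))
print("side proj",proj(s,W(r.x)).round(1))
print(proj(t,[[.0,.0,0]]))
# wood mask corners
m=rect_mask(t,(165,125,285,205),(17,60,90),(30,140,255));m=max(blobs(m,500),key=lambda b:b.sum()).astype(np.uint8)
cv2.imwrite("pics/wm.png",m*255)
h=cv2.convexHull(max(cv2.findContours(m,0,1)[0],key=len));print(cv2.approxPolyDP(h,2,True)[:,0].tolist())
E
```

```text
[0.62845281 0.02487777 0.09274198] 5.313723971344076
[[-0.04  0.05]
 [ 0.24  0.07]
 [-0.26  0.39]
 [ 0.5  -0.03]
 [-0.82 -0.43]
 [ 0.39 -0.06]]
side proj [[289.3 251.5]
 [233.1 205.7]
 [304.1 250.3]
 [241.7 201.1]
 [278.  242.6]
 [229.4 202.9]]
[[236.64907351 360.08070361]]
[[269, 135], [275, 187], [179, 197], [175, 146], [197, 140], [249, 134]]
```

```bash
cat >> meas.py <<'E'
from scipy.spatial.transform import Rotation as Ro
def axes(st):
    R=Ro.from_euler("xyz",st["eef_rot"],degrees=True).as_matrix();return R
CR=np.array([0.62845,0.02488]);CY=0.092742
def c2w(x,y):
    c,s=np.cos(CY),np.sin(CY);return CR+np.array([c*x-s*y,s*x+c*y])
def w2c(p):
    c,s=np.cos(CY),np.sin(CY);d=np.array(p[:2])-CR;return np.array([c*d[0]+s*d[1],-s*d[0]+c*d[1]])
def go(st,x,y,z,yaw=None):
    """yaw (deg) of tool z? prints rel move in tool axes; yaw = desired yaw of jaw axis y, mod 180"""
    R=axes(st);d=np.array([x,y,z])-st["tcp_pos"]
    a=np.degrees(np.arctan2(R[1,1],R[0,1]));k=0
    if yaw is not None: k=(yaw-a+90)%180-90
    print("jaw axis yaw %.2f tool-z yaw %.2f"%(a,np.degrees(np.arctan2(R[1,2],R[0,2]))),"| world d",d.round(4),"| in tool NOW axes",(R.T@d).round(4),"| roll deg %.2f = %.4f rad"%(-k,-np.radians(k)))
    a2=np.radians(a+k);Y=np.array([np.cos(a2),np.sin(a2),0]);X=np.array([0,0,-1.]);Z=np.cross(X,Y)
    print("  in FINAL tool axes x,y,z:",np.round([d@X,d@Y,d@Z],4))
def rep():
    from plant import get_state
    st=get_state();print("t %.2f"%st["time_s"],"tcp",np.round(st["tcp_pos"],4),"F",np.round(st["contact_force"],1),"w %.4f"%st["gripper_width"],"crate",(w2c(st["tcp_pos"])*1e3).round(1),"q6 %.1f"%st["joints"][5]);return st
E
python3 - <<'E'
from meas import *
t=load("top0");s=load("side0")
print("can",plane(t,(324,150),0),"canTop",plane(t,(331.5,136),.16),"ring",plane(t,(305,160),.03))
for n,c,a in(("tinB",(.435,-.2737),17.8),("tinA",(.538,-.349),17.5)):
    ar=np.radians(a);u=np.array([np.cos(ar),np.sin(ar)]);v=np.array([-u[1],u[0]]);c=np.array(c)
    print(n,"side proj of top ctr",proj(s,[[*c,.034]]),"top corners",proj(s,[[*(c+i*.042*u+j*.024*v),.034] for i,j in((1,1),(1,-1),(-1,-1),(-1,1))]).round(1).tolist())
st=rep();ar=np.radians(17.8);print(axes(st).round(3))
p=np.array([.435,-.2737])-.029*np.array([np.cos(ar),np.sin(ar)]);print(p)
go(st,*p,.10,107.8)
# bar angle/centre
p,q=plane(t,(180.6,230.9),.004)[0],plane(t,(269.4,232.5),.004)[0];print(p,q,np.linalg.norm(p-q),np.degrees(np.arctan2(*(p-q)[1::-1])))
E
```

```text
can [[ 0.69336068 -0.31679545  0.        ]] canTop [[ 0.70568815 -0.3146272   0.16      ]] ring [[ 0.65542758 -0.24650065  0.03      ]]
tinB side proj of top ctr [[255.13129351 168.2805161 ]] top corners [[252.7, 175.0], [243.1, 170.7], [257.5, 161.8], [267.0, 165.9]]
tinA side proj of top ctr [[221.84018123 167.26388483]] top corners [[218.6, 174.0], [209.6, 169.6], [224.9, 160.8], [233.9, 164.9]]
t 0.10 tcp [ 0.2656 -0.6201  0.2257] F [ 0.7 -0.9  0.3] w 0.0874 crate [-421.  -608.6] q6 -16.5
[[-0.001 -0.394  0.919]
 [ 0.001  0.919  0.394]
 [-1.     0.001 -0.   ]]
[ 0.40738825 -0.28256516]
jaw axis yaw 113.19 tool-z yaw 23.19 | world d [ 0.1417  0.3375 -0.1257] | in tool NOW axes [0.1261 0.2542 0.2632] | roll deg 5.39 = 0.0940 rad
  in FINAL tool axes x,y,z: [0.1257 0.278  0.2381]
[0.42924994 0.17975529 0.004     ] [ 0.41566038 -0.12019829  0.004     ] 0.3002612633911064 87.40595749637261
```

```bash
python3 -m creep '{"jaw":[-1,-1,-1,-1,-1,-1,-1,-1,-1,-1],"translation":[[0,0,0],[0.012,0.0347,0.0297],[0.012,0.0347,0.0297],[0.012,0.0347,0.0297],[0.012,0.0347,0.0297],[0.012,0.0347,0.0297],[0.012,0.0347,0.0297],[0.012,0.0347,0.0297],[0.012,0.0347,0.0297],[0.03,0,0]],"roll":[0.094,0,0,0,0,0,0,0,0,0]}' 20; python3 -c "
from meas import *
go(rep(),.4074,-.2826,.016,107.8)"
```

```text
time_s: 1.1
tcp_pos: [0.4106, -0.2803, 0.1021]
eef_rot: [-32.0, 89.7, -13.9]
contact_force: [0.9, -0.6, -0.5]
gripper_width: 0.0875
t 1.10 tcp [ 0.4106 -0.2803  0.1021] F [ 0.9 -0.6 -0.5] w 0.0875 crate [-245.2 -283.7] q6 -60.3
jaw axis yaw 108.11 tool-z yaw 18.11 | world d [-0.0032 -0.0023 -0.0861] | in tool NOW axes [ 0.0861 -0.001  -0.0041] | roll deg 0.31 = 0.0055 rad
  in FINAL tool axes x,y,z: [ 0.0861 -0.0012 -0.0037]
```

```bash
python3 -m creep '{"jaw":[-1,-1,-1,-1,1,1,1,1,1,1],"translation":[[0.03,-0.001,-0.004],[0.03,0,0],[0.028,0,0],[0,0,0],[0,0,0],[0,0,0],[0,0,0],[0,0,0],[0,0,0],[0,0,0]],"roll":[0.005,0,0,0,0,0,0,0,0,0]}' 25; python3 -c "
from meas import *
st=rep();print(axes(st).round(3))
from plant import capture
c=capture('side');np.savez('side1.npz',**c);crop(c,170,90,330,210,5,'pics/s1.png')"
```

```text
time_s: 2.1
tcp_pos: [0.4038, -0.2857, 0.0131]
eef_rot: [-29.1, 90.0, -11.6]
contact_force: [-0.6, 2.0, 4.9]
gripper_width: 0.0477
t 2.10 tcp [ 0.4038 -0.2857  0.0131] F [-0.6  2.   4.9] w 0.0477 crate [-252.5 -288.4] q6 -60.0
[[ 0.001 -0.301  0.954]
 [-0.     0.954  0.301]
 [-1.    -0.     0.001]]
```

View pics/s1.png

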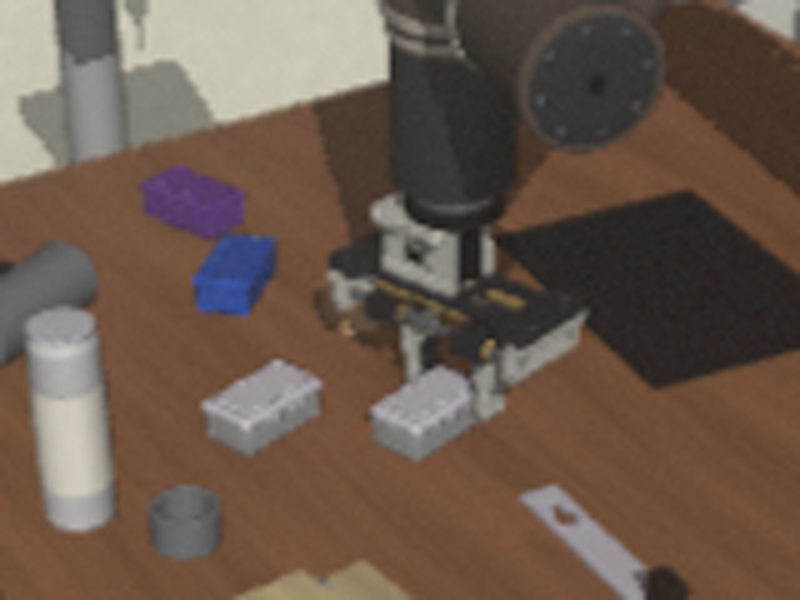

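```bash
python3 - <<'E'
from meas import *
st=rep();p=c2w(-.084,-.090);print(p);go(st,*p,.060,95.31)
for q in((.693,-.317),(.655,-.2465)):print(w2c(q))
E
```

```text
t 2.15 tcp [ 0.4038 -0.2857  0.0131] F [-1.1  2.3  6.4] w 0.0477 crate [-252.5 -288.4] q6 -60.0
[ 0.55314581 -0.07251239]
jaw axis yaw 107.53 tool-z yaw 17.53 | world d [0.1494 0.2132 0.0469] | in tool NOW axes [-0.0469  0.1583  0.2067] | roll deg 12.22 = 0.2133 rad
  in FINAL tool axes x,y,z: [-0.0469  0.1984  0.1685]
[ 0.0326114 -0.3463887]
[ 0.00130364 -0.27267253]
```

```bash
python3 -m creep '{"jaw":[1,1,1,1,1,1,1,1,1,1],"translation":[[-0.047,0,0],[0,0,0],[0,0,0],[0,0.0331,0.0281],[0,0.0331,0.0281],[0,0.0331,0.0281],[0,0.0331,0.0281],[0,0.0331,0.0281],[0,0.0331,0.0281],[0,0,0]],"roll":[0,0.1066,0.1066,0,0,0,0,0,0,0]}' 25; python3 - <<'E'
from meas import *
st=rep();p=c2w(-.084,-.090);go(st,*p,.0245,95.31)
from plant import capture
for n in("top","side"):
    c=capture(n);np.savez(n+'2.npz',**c);
    crop(c,*((165,120,295,250) if n=="top" else (190,120,350,260)),5,f'pics/{n}2.png')
E
```

```text
time_s: 3.15
tcp_pos: [0.5564, -0.0686, 0.0594]
eef_rot: [-1.8, 89.9, 3.8]
contact_force: [-0.3, -0.2, -2.2]
gripper_width: 0.0477
t 3.15 tcp [ 0.5564 -0.0686  0.0594] F [-0.3 -0.2 -2.2] w 0.0477 crate [-80.4 -86.4] q6 -97.5
jaw axis yaw 95.54 tool-z yaw 5.54 | world d [-0.0032 -0.0039 -0.0349] | in tool NOW axes [ 0.0349 -0.0036 -0.0037] | roll deg 0.23 = 0.0040 rad
  in FINAL tool axes x,y,z: [ 0.0349 -0.0036 -0.0036]
```

View pics/top2.png

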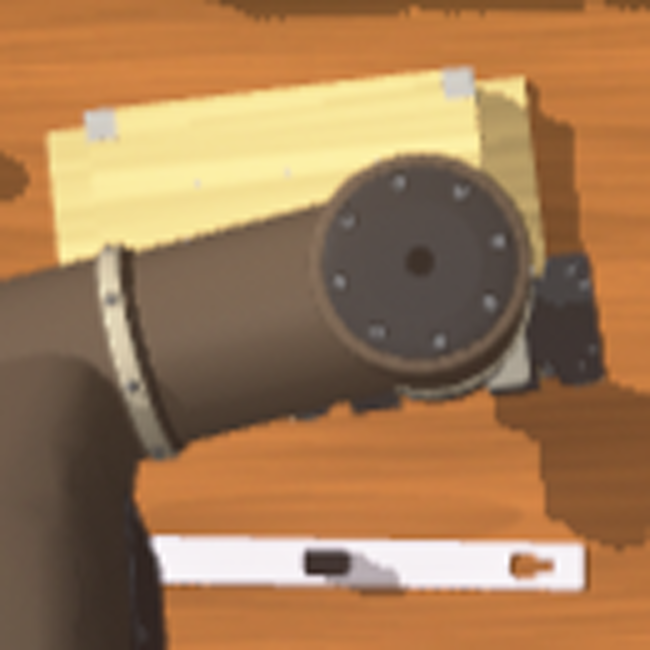

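View pics/side2.png

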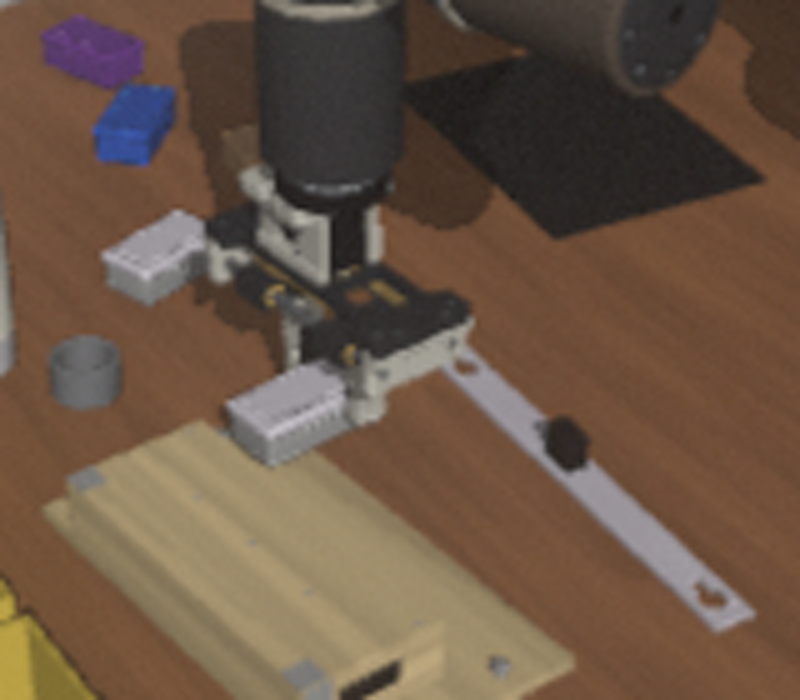

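```bash
python3 - <<'E'
from meas import *
s=load("side2");st=rep();R=axes(st);tcp=np.array(st["tcp_pos"])
print(R.round(3))
for off in(.029,.0333):
    C=[tcp+R@np.array([-.034+.0131,j*.024,off+i*.042]) for i,j in((1,1),(1,-1),(-1,-1))]
    print(off,proj(s,C).round(1).tolist())
b=rect_mask(s,(232,185,262,215),(0,0,140),(180,60,255));print(cv2.approxPolyDP(cv2.convexHull(max(cv2.findContours(b,0,1)[0],key=len)),1.2,True)[:,0].tolist())
crop(s,230,185,270,215,16,"pics/s2c.png")
E
```

```text
t 3.25 tcp [ 0.5529 -0.0713  0.0588] F [-0.1 -0.1 -2.6] w 0.0476 crate [-84.2 -88.8] q6 -97.3
[[-0.002 -0.094  0.996]
 [-0.     0.996  0.094]
 [-1.     0.    -0.002]]
0.029 [[243.6, 204.5], [235.1, 197.8], [255.3, 188.9]]
0.0333 [[242.5, 204.9], [234.0, 198.2], [254.3, 189.4]]
[[256, 195], [258, 197], [257, 203], [244, 210], [235, 200], [249, 193]]
```

View pics/s2c.png

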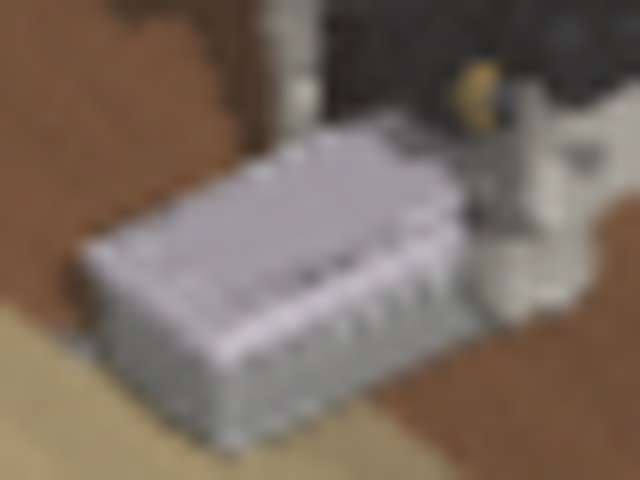

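```bash
python3 -m creep '{"jaw":[1,1,1,1,1,1,1,1,1,1],"translation":[[0.02,-0.001,0],[0.012,0,0],[0,0,0],[0,0,0],[0,0,0.01],[0,0,0.005],[0,0,0.005],[0,0,0.005],[0,0,0],[0,0,0]],"roll":[0,0,0,0,0,0,0,0,0,0]}' 25; python3 - <<'E'
from meas import *
st=rep();go(st,*c2w(-.084,-.090),.0235,95.31)
E
```

```text
time_s: 4.25
tcp_pos: [0.5773, -0.0711, 0.0271]
eef_rot: [178.6, 89.9, -176.2]
contact_force: [-3.6, 0.5, -2.8]
gripper_width: 0.048
t 4.25 tcp [ 0.5773 -0.0711  0.0271] F [-3.6  0.5 -2.8] w 0.0480 crate [-59.8 -90.8] q6 -96.9
jaw axis yaw 95.29 tool-z yaw 5.29 | world d [-0.0241 -0.0014 -0.0036] | in tool NOW axes [ 0.0036  0.0008 -0.0242] | roll deg -0.02 = -0.0004 rad
  in FINAL tool axes x,y,z: [ 0.0036  0.0008 -0.0242]
```

```bash
python3 -m creep '{"jaw":[1,1,1,1,1,1,1,1,1,1],"translation":[[0,0,0.005],[0,0,0.005],[0,0,0.003],[0,0,0],[0,0,0],[0,0,0],[0,0,0],[0,0,0],[0,0,0],[0,0,0]],"roll":[0,0,0,0,0,0,0,0,0,0]}' 25; python3 - <<'E'
from meas import *
st=rep()
from plant import capture
c=capture("side");np.savez('side3.npz',**c);crop(c,190,120,350,260,5,f'pics/side3.png')
E
```

```text
time_s: 5.25
tcp_pos: [0.5792, -0.0711, 0.0244]
eef_rot: [178.8, 88.8, -176.1]
contact_force: [-29.0, 2.9, 7.4]
gripper_width: 0.0477
t 5.25 tcp [ 0.5792 -0.0711  0.0244] F [-29.    2.9   7.4] w 0.0477 crate [-57.9 -91. ] q6 -96.7
```

View pics/side3.png

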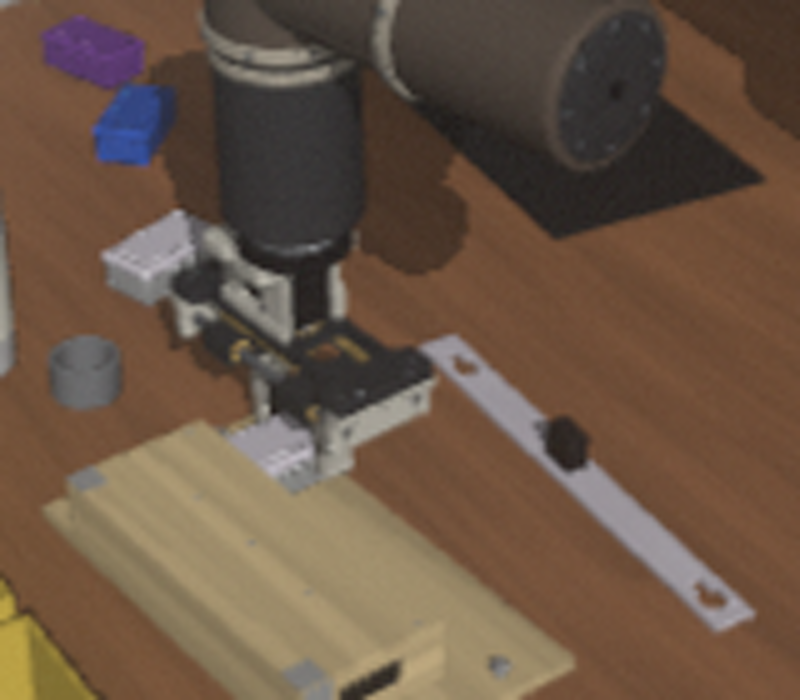

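```bash
python3 -m creep '{"jaw":[1,1,1,1,1,1,1,1,1,1],"translation":[[0,0,-0.02],[0.002,0,-0.02],[0,0.03,0],[0,0.031,0],[0,0,0],[0,0,0],[0,0,0.014],[0,0,0.013],[0,0,0.012],[0,0,0]],"roll":[0,0,0,0,0,0,0,0,0,0]}' 25; python3 -c "
from meas import *
st=rep();print(axes(st).round(3))"
```

```text
time_s: 6.3
tcp_pos: [0.5767, -0.0112, 0.0226]
eef_rot: [-176.7, 89.0, -171.6]
contact_force: [-20.7, 3.1, 6.3]
gripper_width: 0.0481
t 6.30 tcp [ 0.5767 -0.0112  0.0226] F [-20.7   3.1   6.3] w 0.0481 crate [-54.9 -31.1] q6 -102.9
[[-0.016 -0.089  0.996]
 [-0.002  0.996  0.089]
 [-1.    -0.001 -0.017]]
```

```bash
python3 -m creep '{"jaw":[1,1,1,1,1,1,1,1,1,1],"translation":[[0,0,-0.02],[0,0,-0.018],[0,0.03,0],[0,0.031,0],[0,0,0],[0,0,0],[0,0,0],[0,0,0],[0,0,0],[0,0,0]],"roll":[0,0,0,0,0,0,0,0,0,0]}' 25; python3 -c "
from meas import *
st=rep();print(axes(st).round(3))
from plant import capture
c=capture('side');np.savez('side4.npz',**c);crop(c,220,160,320,240,8,f'pics/side4.png')"
```

```text
time_s: 7.3
tcp_pos: [0.541, 0.0476, 0.0255]
eef_rot: [-166.8, 90.0, -161.5]
contact_force: [0.3, 0.4, -2.4]
gripper_width: 0.0481
t 7.30 tcp [0.541  0.0476 0.0255] F [ 0.3  0.4 -2.4] w 0.0481 crate [-85.   30.7] q6 -110.4
[[-0.    -0.092  0.996]
 [-0.     0.996  0.092]
 [-1.    -0.    -0.   ]]
```

View pics/side4.png

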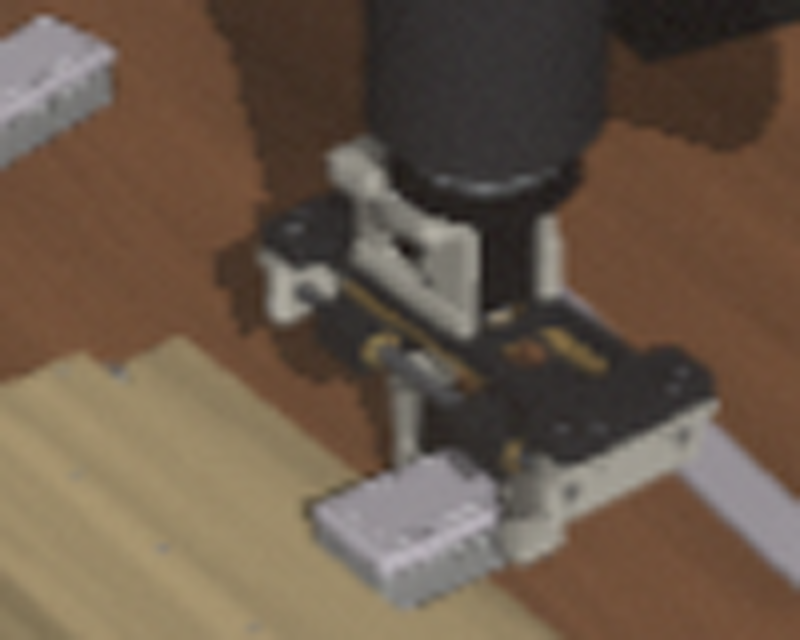

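```bash
python3 -m creep '{"jaw":[1,1,1,1,1,1,1,1,1,1],"translation":[[0.001,0,0.015],[0,0,0.01],[0,0,0.01],[0,0,0.005],[0,0,0],[0,0,0],[0,0,0],[0,0,0],[0,0,0],[0,0,0]],"roll":[0,0,0,0,0,0,0,0,0,0]}' 25; python3 -c "
from meas import *
st=rep();print(axes(st).round(3))"
```

```text
time_s: 8.35
tcp_pos: [0.5806, 0.0517, 0.0246]
eef_rot: [-157.1, 90.0, -151.8]
contact_force: [-1.2, -1.2, -6.6]
gripper_width: 0.0479
t 8.35 tcp [0.5806 0.0517 0.0246] F [-1.2 -1.2 -6.6] w 0.0479 crate [-45.1  31.1] q6 -109.0
[[-0.    -0.092  0.996]
 [-0.     0.996  0.092]
 [-1.    -0.    -0.   ]]
```

```bash
python3 -m creep '{"jaw":[1,1,1,1,1,1,-0.3,-0.3,-0.3,-0.3],"translation":[[0.002,-0.001,0.01],[0,0,0.01],[0,0,0.009],[0,0,0],[0,0,0],[0,0,0],[0,0,0],[0,0,0],[0,0,0],[0,0,0]],"roll":[0,0,0,0,0,0,0,0,0,0]}' 25; python3 -c "
from meas import *
st=rep()
from plant import capture
c=capture('side');np.savez('side5.npz',**c);crop(c,230,160,330,240,8,f'pics/side5.png')"
```

```text
time_s: 9.35
tcp_pos: [0.6099, 0.0536, 0.0228]
eef_rot: [12.2, 90.0, 17.5]
contact_force: [0.3, -0.2, 0.7]
gripper_width: 0.0565
t 9.35 tcp [0.6099 0.0536 0.0228] F [ 0.3 -0.2  0.7] w 0.0565 crate [-15.8  30.3] q6 -108.0
```

View pics/side5.png

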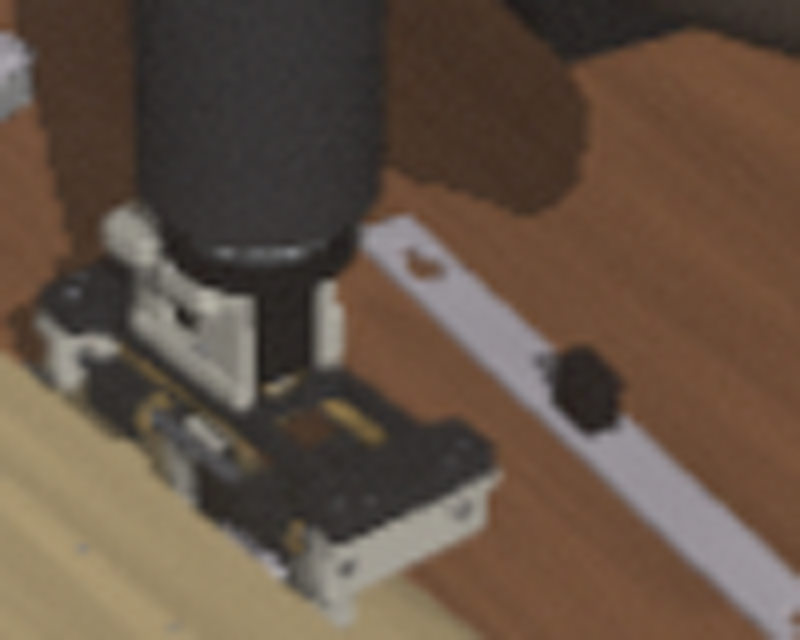

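```bash
python3 -m creep '{"jaw":[-0.3,-0.3,-0.3,1,1,1,1,1,1,1],"translation":[[0,0,-0.016],[0,0,-0.016],[0,0,0],[0,0,0],[0,0,0],[0,0,0],[0,0,0],[0,0,0],[0,0,0.008],[0,0,0.005]],"roll":[0,0,0,0,0,0,0,0,0,0]}' 25; python3 -c "
from meas import *
st=rep()"
```

```text
time_s: 10.4
tcp_pos: [0.5914, 0.0517, 0.0225]
eef_rot: [-148.0, 90.0, -142.7]
contact_force: [-0.7, -0.9, -0.3]
gripper_width: 0.0067
t 10.40 tcp [0.5914 0.0517 0.0225] F [-0.7 -0.9 -0.3] w 0.0067 crate [-34.4  30.1] q6 -108.5
```

```bash
python3 -m creep '{"jaw":[1,1,1,1,1,1,1,1,1,1],"translation":[[0,0,0.008],[0,0,0.006],[0,0,0.005],[0,0,0.003],[0,0,0.001],[0,0,0.001],[0,0,0],[0,0,0],[0,0,0],[0,0,0]],"roll":[0,0,0,0,0,0,0,0,0,0]}' 25; python3 -c "
from meas import *
st=rep()"
```

```text
time_s: 11.4
tcp_pos: [0.6146, 0.0541, 0.0225]
eef_rot: [90.7, 90.0, 96.0]
contact_force: [-2.6, -1.2, -1.7]
gripper_width: 0.0004
t 11.40 tcp [0.6146 0.0541 0.0225] F [-2.6 -1.2 -1.7] w 0.0004 crate [-11.   30.3] q6 -107.8
```

```bash
python3 -m creep '{"jaw":[1,1,1,1,1,1,1,1,1,1],"translation":[[0,0,0.001],[0,0,0.001],[0,0,0.001],[0,0,0.001],[0,0,0.001],[0,0,0],[0,0,0],[0,0,0],[0,0,0],[0,0,0]],"roll":[0,0,0,0,0,0,0,0,0,0]}' 25; python3 -c "
from meas import *
st=rep()"
```

```text
time_s: 12.4
tcp_pos: [0.6146, 0.0539, 0.0224]
eef_rot: [-176.6, 89.5, -171.3]
contact_force: [-21.7, 2.9, 15.0]
gripper_width: 0.0003
t 12.40 tcp [0.6146 0.0539 0.0224] F [-21.7   2.9  15. ] w 0.0003 crate [-11.1  30.2] q6 -107.7
```

```bash
python3 - <<'E'
from meas import *
st=rep();ar=np.radians(17.5);u=np.array([np.cos(ar),np.sin(ar)])
p=np.array([.538,-.349])-.029*u;print(p);go(st,*p,.10,107.5)
E
```

```text
t 12.40 tcp [0.6146 0.0539 0.0224] F [-21.7   2.9  15. ] w 0.0003 crate [-11.1  30.2] q6 -107.7
[ 0.51034221 -0.35772047]
jaw axis yaw 95.26 tool-z yaw 5.26 | world d [-0.1042 -0.4116  0.0776] | in tool NOW axes [-0.0762 -0.4004 -0.1422] | roll deg -12.24 = -0.2136 rad
  in FINAL tool axes x,y,z: [-0.0776 -0.3612 -0.2232]
```

```bash
python3 -m creep '{"jaw":[1,1,1,1,1,-1,-1,-1,-1,-1],"translation":[[0,0,-0.02],[0,0,-0.02],[-0.04,0,-0.015],[-0.04,0,-0.02],[0,-0.045,-0.02],[0,-0.045,-0.02],[0,-0.045,-0.02],[0,-0.045,-0.01],[0,-0.045,0],[0,-0.045,0]],"roll":[0,0,0,0,0,0,0,0,0,0]}' 25; python3 -m creep '{"jaw":[-1,-1,-1,-1,-1,-1,-1,-1,-1,-1],"translation":[[0,-0.045,0],[0,-0.045,0],[0,-0.04,0],[0,0,0],[0,0,0],[0,0,0],[0,0,0],[0,0,0],[0,0,0],[0,0,0]],"roll":[0,0,0,-0.07,-0.07,-0.0735,0,0,0,0]}' 25;python3 - <<'E'
from meas import *
from plant import capture
st=rep();ar=np.radians(17.5);u=np.array([np.cos(ar),np.sin(ar)])
p=np.array([.538,-.349])-.029*u;go(st,*p,.013,107.5)
for n in("top","side"):
    c=capture(n);np.savez(n+'6.npz',**c);
    crop(c,*((165,120,365,250) if n=="top" else (190,120,350,260)),4,f'pics/{n}6.png')
E
```

```text
time_s: 13.4
tcp_pos: [0.5015, -0.2298, 0.1038]
eef_rot: [-15.5, 89.8, -10.1]
contact_force: [1.0, 1.2, 1.0]
gripper_width: 0.0347
time_s: 14.4
tcp_pos: [0.5126, -0.3572, 0.1027]
eef_rot: [-41.2, 90.0, -23.7]
contact_force: [0.8, -0.1, 0.9]
gripper_width: 0.0876
t 14.40 tcp [ 0.5126 -0.3572  0.1027] F [ 0.8 -0.1  0.9] w 0.0876 crate [-150.7 -369.7] q6 -55.5
jaw axis yaw 107.50 tool-z yaw 17.50 | world d [-0.0023 -0.0005 -0.0897] | in tool NOW axes [ 0.0897  0.0002 -0.0023] | roll deg 0.00 = 0.0001 rad
  in FINAL tool axes x,y,z: [ 0.0897  0.0002 -0.0023]
```

View pics/top6.png

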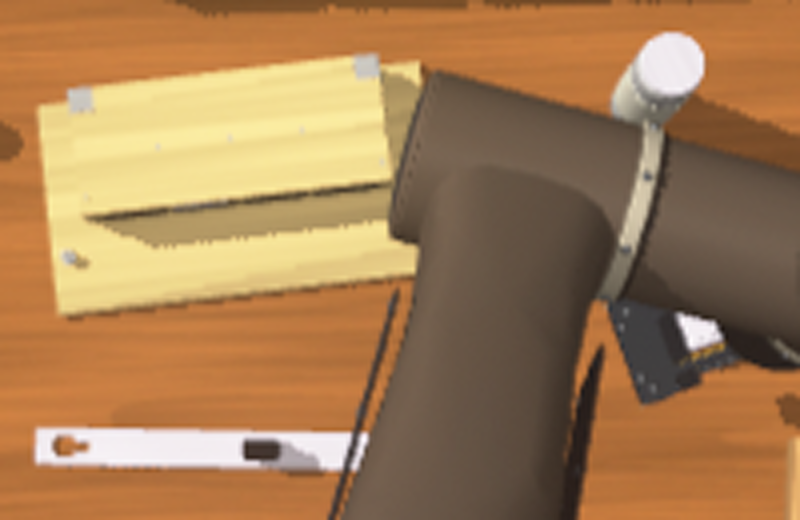

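View pics/side6.png

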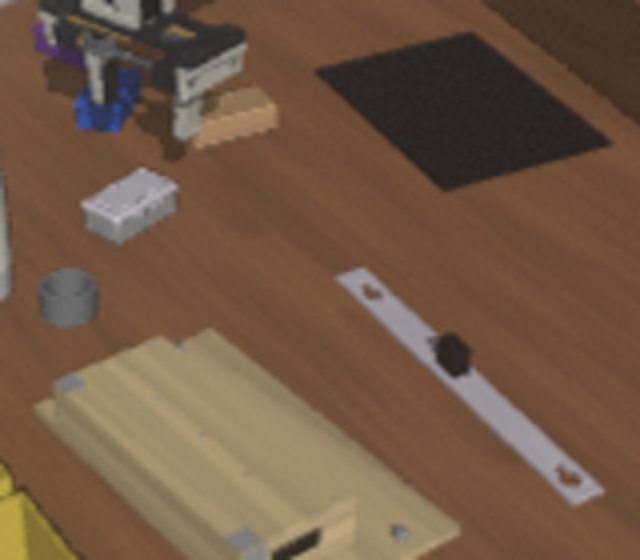

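```bash
python3 -m creep '{"jaw":[-1,-1,-1,-1,1,1,1,1,1,1],"translation":[[0.03,0,-0.002],[0.03,0,0],[0.029,0,0],[0,0,0],[0,0,0],[0,0,0],[0,0,0],[0,0,0],[0,0,0],[0,0,0]],"roll":[0,0,0,0,0,0,0,0,0,0]}' 25; python3 - <<'E'
from meas import *
st=rep();p=c2w(-.084,.090);go(st,*p,.08,95.31)
E
```

```text
time_s: 15.5
tcp_pos: [0.5107, -0.3581, 0.0142]
eef_rot: [-42.5, 89.9, -25.0]
contact_force: [-0.8, 1.0, 3.3]
gripper_width: 0.0481
t 15.50 tcp [ 0.5107 -0.3581  0.0142] F [-0.8  1.   3.3] w 0.0481 crate [-152.7 -370.4] q6 -55.3
jaw axis yaw 107.54 tool-z yaw 17.54 | world d [0.0257 0.4648 0.0658] | in tool NOW axes [-0.0659  0.4354  0.1647] | roll deg 12.23 = 0.2135 rad
  in FINAL tool axes x,y,z: [-0.0658  0.4604  0.0686]
```

```bash
python3 -m creep '{"jaw":[1,1,1,1,1,1,1,1,1,1],"translation":[[-0.033,0,0],[-0.033,0,0],[0,0,0],[0,0,0],[0,0.046,0.007],[0,0.046,0.007],[0,0.046,0.007],[0,0.046,0.007],[0,0.046,0.007],[0,0.046,0.007]],"roll":[0,0.07,0.07,0.0735,0,0,0,0,0,0]}' 25; python3 -m creep '{"jaw":[1,1,1,1,1,1,1,1,1,1],"translation":[[0,0.046,0.007],[0,0.046,0.007],[0,0.046,0.006],[0,0.046,0.006],[0,0,0],[0,0,0],[0.03,0,0],[0.02,0,0],[0,0,0],[0,0,0]],"roll":[0,0,0,0,0,0,0,0,0,0]}' 25; python3 - <<'E'
from meas import *
st=rep();p=c2w(-.084,.090);go(st,*p,.025,95.31)
E
```

```text
time_s: 16.5
tcp_pos: [0.5262, -0.0774, 0.0795]
eef_rot: [158.1, 90.0, 163.4]
contact_force: [1.1, 0.2, -1.5]
gripper_width: 0.0477
time_s: 17.5
tcp_pos: [0.5355, 0.1054, 0.0297]
eef_rot: [-144.6, 89.9, -139.3]
contact_force: [0.6, 0.0, -1.6]
gripper_width: 0.0477
t 17.50 tcp [0.5355 0.1054 0.0297] F [ 0.6  0.  -1.6] w 0.0477 crate [-85.1  88.7] q6 -116.5
jaw axis yaw 95.25 tool-z yaw 5.25 | world d [ 0.001   0.0014 -0.0047] | in tool NOW axes [0.0047 0.0013 0.0011] | roll deg -0.06 = -0.0011 rad
  in FINAL tool axes x,y,z: [0.0047 0.0013 0.0011]
```

```bash
python3 -m creep '{"jaw":[1,1,1,1,1,1,1,1,1,1],"translation":[[0.005,0.0015,0],[0,0,0],[0,0,0.012],[0,0,0.012],[0,0,0.006],[0,0,0.005],[0,0,0],[0,0,0],[0,0,0],[0,0,0]],"roll":[0,0,0,0,0,0,0,0,0,0]}' 25; python3 - <<'E'
from meas import *
st=rep()
E
```

```text
time_s: 18.5
tcp_pos: [0.57, 0.1111, 0.0246]
eef_rot: [-155.7, 90.0, -150.4]
contact_force: [-0.6, -0.6, -0.8]
gripper_width: 0.0476
t 18.50 tcp [0.57   0.1111 0.0246] F [-0.6 -0.6 -0.8] w 0.0476 crate [-50.2  91.3] q6 -115.0
```

```bash
python3 -m creep '{"jaw":[1,1,1,1,1,1,1,-0.3,-0.3,-0.3],"translation":[[0,-0.001,0.01],[0,0,0.01],[0,0,0.009],[0,0,0.005],[0.001,0,0],[0,0,0],[0,0,0],[0,0,0],[0,0,0],[0,0,0]],"roll":[0,0,0,0,0,0,0,0,0,0]}' 25; python3 -m creep '{"jaw":[-0.3,-0.3,-0.3,1,1,1,1,1,1,1],"translation":[[0,0,-0.016],[0,0,-0.016],[0,0,0],[0,0,0],[0,0,0],[0,0,0],[0,0,0],[0,0,0],[0,0,0.008],[0,0,0.005]],"roll":[0,0,0,0,0,0,0,0,0,0]}' 25;  python3 - <<'E'
from meas import *
st=rep()
E
```

```text
time_s: 19.5
tcp_pos: [0.6043, 0.1134, 0.0238]
eef_rot: [16.7, 90.0, 22.0]
contact_force: [-0.1, 0.0, 0.0]
gripper_width: 0.0566
time_s: 20.5
tcp_pos: [0.5859, 0.1115, 0.0235]
eef_rot: [-136.8, 90.0, -131.5]
contact_force: [-0.4, -0.3, 0.3]
gripper_width: 0.0064
t 20.50 tcp [0.5859 0.1115 0.0235] F [-0.4 -0.3  0.3] w 0.0064 crate [-34.3  90.2] q6 -114.2
```

```bash
python3 -m creep '{"jaw":[1,1,1,1,1,1,1,1,1,1],"translation":[[0,0,0.008],[0,0,0.006],[0,0,0.005],[0,0,0.003],[0,0,0.001],[0,0,0.001],[0,0,0.001],[0,0,0.001],[0,0,0.001],[0,0,0]],"roll":[0,0,0,0,0,0,0,0,0,0]}' 25; python3 - <<'E'
from meas import *
st=rep()
t=load("top0")
# bar grip
crop(t,218,224,240,244,30,"pics/grip.png")
E
```

```text
time_s: 21.5
tcp_pos: [0.6092, 0.1137, 0.0234]
eef_rot: [-173.3, 89.7, -168.1]
contact_force: [-12.2, 0.6, 7.0]
gripper_width: 0.0005
t 21.50 tcp [0.6092 0.1137 0.0234] F [-12.2   0.6   7. ] w 0.0005 crate [-10.9  90.2] q6 -113.2
```

View pics/grip.png

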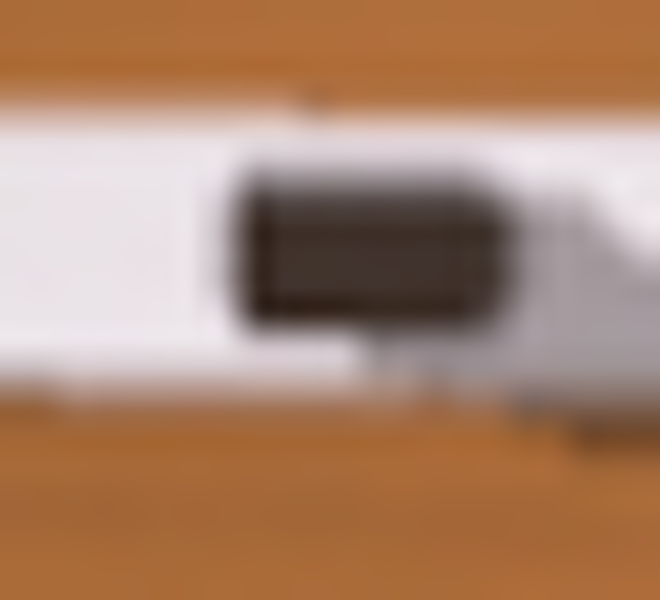

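```bash
python3 - <<'E'
from meas import *
st=rep();go(st,.4216,.0108,.09,87.41)
E
```

```text
t 21.50 tcp [0.6092 0.1137 0.0234] F [-12.2   0.6   7. ] w 0.0005 crate [-10.9  90.2] q6 -113.2
jaw axis yaw 95.29 tool-z yaw 5.29 | world d [-0.1876 -0.1029  0.0666] | in tool NOW axes [-0.0656 -0.0852 -0.1966] | roll deg 7.88 = 0.1375 rad
  in FINAL tool axes x,y,z: [-0.0666 -0.1113 -0.1828]
```

```bash
python3 -m creep '{"jaw":[1,1,1,1,-1,-1,-1,-1,-1,-1],"translation":[[0,0,-0.03],[0,0,-0.03],[-0.033,0,-0.03],[-0.033,0,-0.03],[0,-0.03,-0.03],[0,-0.03,-0.03],[0,-0.025,-0.019],[0,0,0],[0,0,0],[0,0,0]],"roll":[0,0,0,0,0,0,0,0.07,0.0675,0]}' 25; python3 - <<'E'
from meas import *
from plant import capture
st=rep();go(st,.4216,.0108,.010,87.41)
for n in("top","side"):
    c=capture(n);np.savez(n+'7.npz',**c);
    crop(c,*((165,120,325,250) if n=="top" else (190,150,350,270)),5,f'pics/{n}7.png')
st=rep();go(st,.4216,.0108,.010,87.41)
E
```

```text
time_s: 22.5
tcp_pos: [0.4226, 0.0112, 0.0902]
eef_rot: [27.1, 89.9, 24.5]
contact_force: [0.3, -0.4, -1.0]
gripper_width: 0.0431
t 22.50 tcp [0.4226 0.0112 0.0902] F [ 0.3 -0.4 -1. ] w 0.0431 crate [-206.2    5.5] q6 -121.1
jaw axis yaw 87.38 tool-z yaw -2.62 | world d [-0.001  -0.0004 -0.0802] | in tool NOW axes [ 0.0802 -0.0006 -0.0012] | roll deg -0.03 = -0.0006 rad
  in FINAL tool axes x,y,z: [ 0.0802 -0.0005 -0.001 ]
t 22.60 tcp [0.4224 0.0113 0.0899] F [ 0.1  0.1 -0.1] w 0.0509 crate [-206.4    5.6] q6 -121.0
jaw axis yaw 87.56 tool-z yaw -2.44 | world d [-0.0008 -0.0005 -0.0799] | in tool NOW axes [ 0.0799 -0.0006 -0.0009] | roll deg 0.15 = 0.0026 rad
  in FINAL tool axes x,y,z: [ 0.0799 -0.0006 -0.0008]
```

View pics/top7.png

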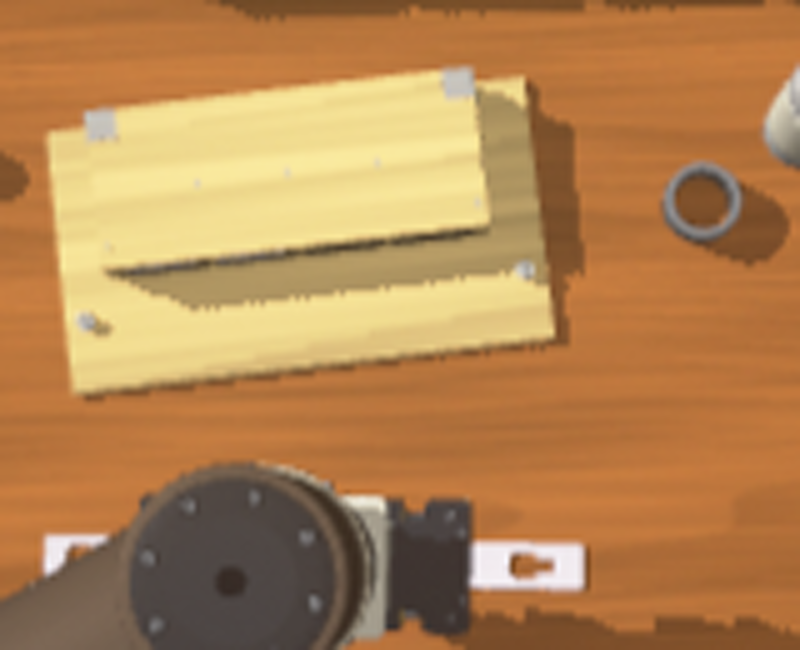

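View pics/side7.png

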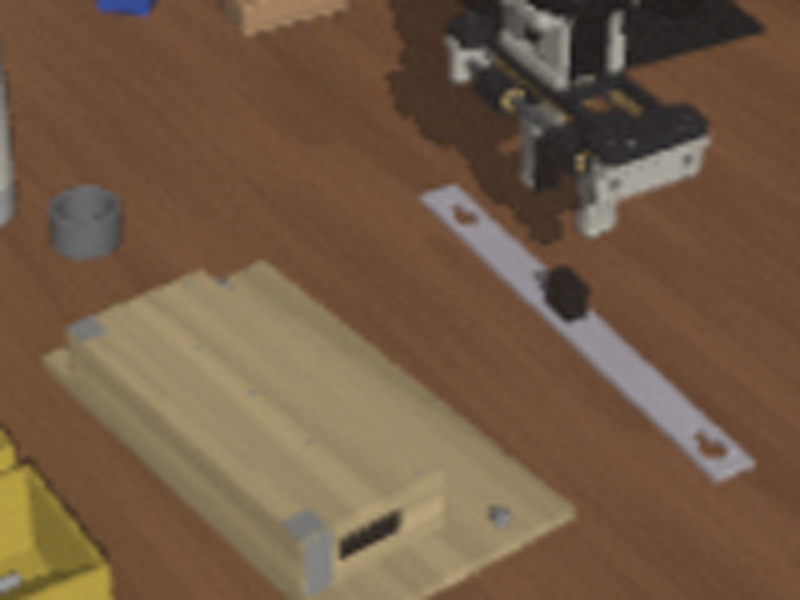

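```bash
python3 -m creep '{"jaw":[-1,-1,-1,-1,1,1,1,1,1,1],"translation":[[0.03,0,-0.001],[0.03,0,0],[0.02,0,0],[0,0,0],[0,0,0],[0,0,0],[0,0,0],[0,0,0],[0,0,0],[0,0,0]],"roll":[0,0,0,0,0,0,0,0,0,0]}' 40; python3 - <<'E'
from meas import *
st=rep();print(axes(st).round(3))
E
```

```text
time_s: 23.6
tcp_pos: [0.4211, 0.0111, 0.0099]
eef_rot: [31.0, 90.0, 28.4]
contact_force: [0.7, 0.6, -0.0]
gripper_width: 0.0452
t 23.60 tcp [0.4211 0.0111 0.0099] F [ 0.7  0.6 -0. ] w 0.0452 crate [-207.7    5.5] q6 -121.2
[[ 0.001  0.045  0.999]
 [ 0.     0.999 -0.045]
 [-1.     0.     0.001]]
```

Not closed yet (45 mm); hold a little, then lift.

```bash
python3 -m creep '{"jaw":[1,1,1,1,1,1,1,1,1,1],"translation":[[0,0,0],[0,0,0],[0,0,0],[0,0,0],[0,0,0],[-0.03,0,0],[-0.03,0,0],[0,0,0],[0,0,0],[0,0,0]],"roll":[0,0,0,0,0,0,0,0,0,0]}' 40; python3 - <<'E'
from meas import *
from plant import capture
st=rep();print(axes(st).round(3))
for n in("top","side"):
    c=capture(n);np.savez(n+'8.npz',**c);
    crop(c,*((165,120,325,250) if n=="top" else (190,150,350,270)),5,f'pics/{n}8.png')
E
```

```text
time_s: 24.6
tcp_pos: [0.4201, 0.0107, 0.0687]
eef_rot: [-160.3, 89.9, -162.9]
contact_force: [0.4, -0.5, -1.6]
gripper_width: 0.0294
t 24.60 tcp [0.4201 0.0107 0.0687] F [ 0.4 -0.5 -1.6] w 0.0294 crate [-208.8    5.2] q6 -121.2
[[-0.002  0.045  0.999]
 [-0.     0.999 -0.045]
 [-1.    -0.001 -0.002]]
```

View pics/top8.png

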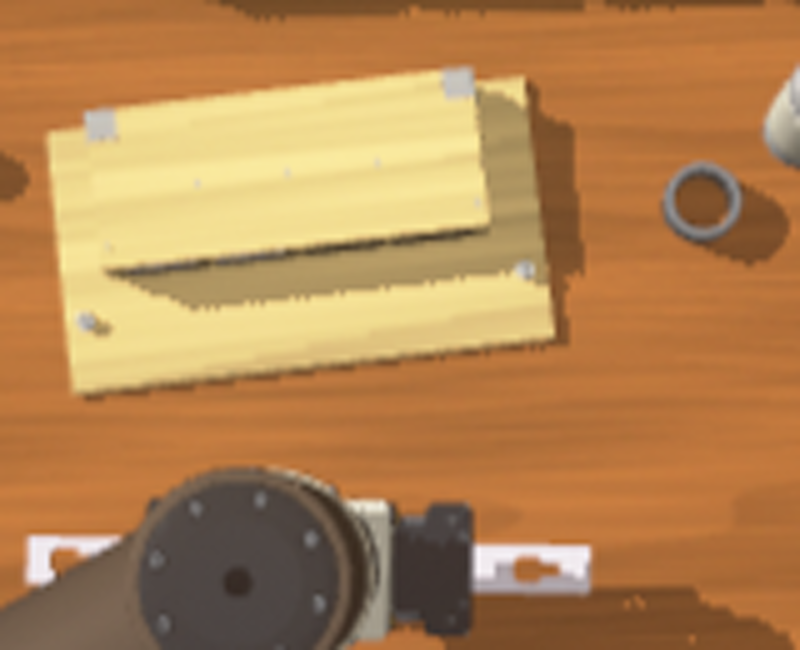

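View pics/side8.png

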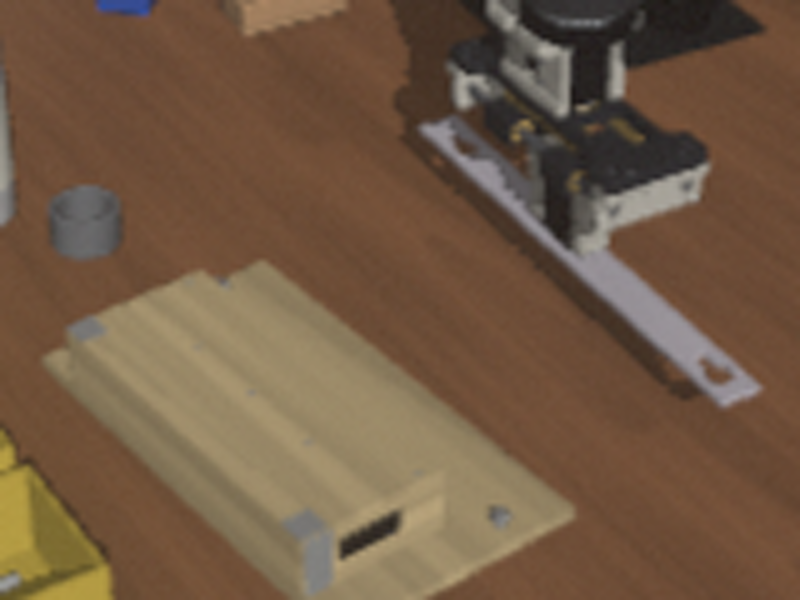

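```bash
python3 - <<'E'
from meas import *
st=rep();p=c2w(-.028,-.019);print(p);go(st,*p,.05,95.31)
E
```

```text
t 24.70 tcp [0.4201 0.0106 0.0685] F [-0.3  0.1 -1.7] w 0.0297 crate [-208.8    5.1] q6 -121.2
[0.6023299 0.0033686]
jaw axis yaw 87.42 tool-z yaw -2.58 | world d [ 0.1822 -0.0073 -0.0185] | in tool NOW axes [0.0182 0.001  0.1824] | roll deg -7.89 = -0.1378 rad
  in FINAL tool axes x,y,z: [ 0.0185 -0.0241  0.1808]
```

```bash
python3 -m creep '{"jaw":[1,1,1,1,1,1,1,1,1,1],"translation":[[0,0,0.0365],[0,0,0.0365],[0,0,0.0365],[0,0,0.0365],[0,0.001,0.0364],[0,0,0],[0,0,0],[0.018,0,0],[0,0,0],[0,0,0]],"roll":[0,0,0,0,0,-0.069,-0.0688,0,0,0]}' 40; python3 - <<'E'
from meas import *
from plant import capture
st=rep()
for n in("top","side"):
    c=capture(n);np.savez(n+'9.npz',**c);
    crop(c,*((165,120,325,250) if n=="top" else (190,170,350,290)),5,f'pics/{n}9.png')
p=c2w(-.028,-.019);st=rep();print(axes(st).round(3));go(st,*p,.05,95.31)
E
```

```text
time_s: 25.7
tcp_pos: [0.6024, 0.0036, 0.0504]
eef_rot: [-165.3, 89.8, -160.0]
contact_force: [-0.0, -0.5, -1.0]
gripper_width: 0.03
t 25.70 tcp [0.6024 0.0036 0.0504] F [-0.  -0.5 -1. ] w 0.0300 crate [-27.9 -18.8] q6 -103.6
t 25.80 tcp [0.6033 0.0039 0.0517] F [ 0.7 -0.3 -1. ] w 0.0294 crate [-27.  -18.6] q6 -103.6
[[-0.    -0.093  0.996]
 [-0.     0.996  0.093]
 [-1.    -0.    -0.   ]]
jaw axis yaw 95.33 tool-z yaw 5.33 | world d [-0.001  -0.0005 -0.0017] | in tool NOW axes [ 0.0017 -0.0004 -0.001 ] | roll deg 0.02 = 0.0003 rad
  in FINAL tool axes x,y,z: [ 0.0017 -0.0004 -0.001 ]
```

View pics/top9.png

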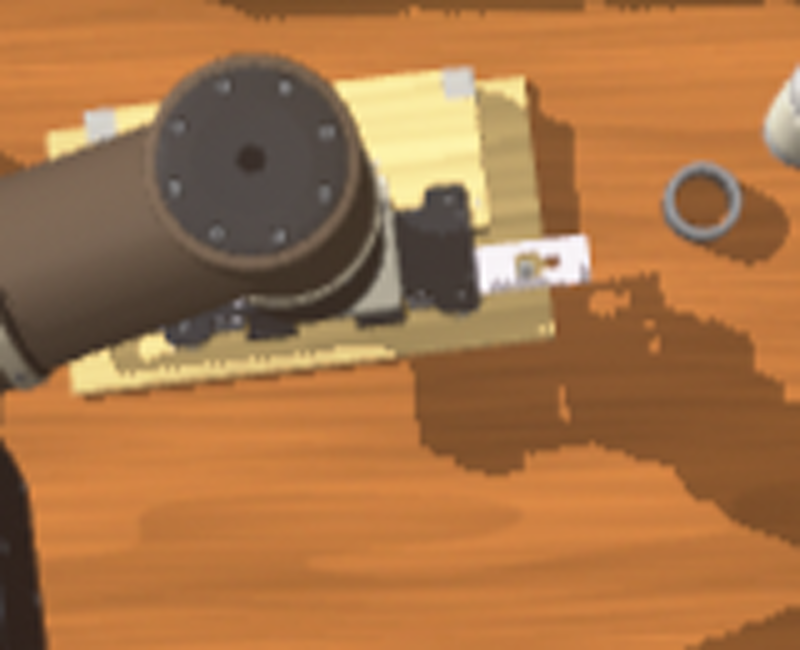

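View pics/side9.png

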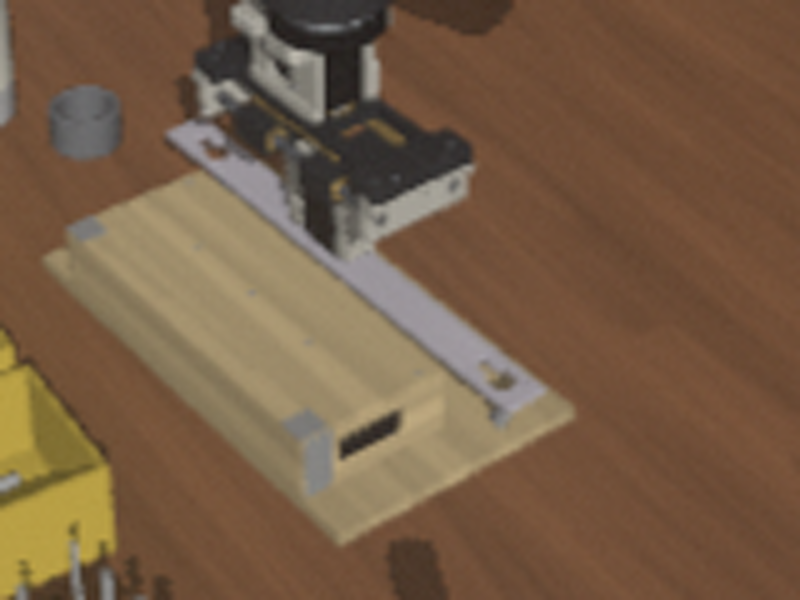

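```bash
python3 - <<'E'
from meas import *
t=load("top9");s=load("side9");st=rep();zb=st["tcp_pos"][2]-.0099
crop(t,258,164,288,182,25,"pics/kz.png");crop(s,280,238,304,260,25,"pics/kzs.png")
# predicted positions: bar keyholes if bar origin = tcp
R=axes(st);tcp=np.array(st["tcp_pos"]);
for n,y in(("KL",.169),("KR",-.131)):
    P=tcp+R@np.array([.0099-.004,y,0]);print(n,"pred top",proj(t,P).round(2),"side",proj(s,P).round(2))
    P=tcp+R@np.array([.0099,y,0]);print(n,"pred (underside) top",proj(t,P).round(2),"side",proj(s,P).round(2))
E
```

```text
t 25.80 tcp [0.6033 0.0039 0.0517] F [ 0.7 -0.3 -1. ] w 0.0294 crate [-27.  -18.6] q6 -103.6
KL pred top [[179.84 182.95]] side [[289.38 245.  ]]
KL pred (underside) top [[180.09 183.08]] side [[289.35 246.01]]
KR pred top [[269.82 172.13]] side [[232.61 199.5 ]]
KR pred (underside) top [[269.79 172.29]] side [[232.65 200.45]]
```

View pics/kz.png

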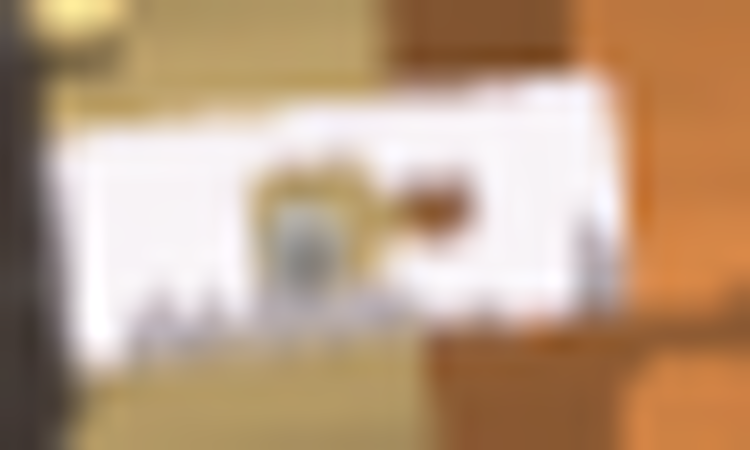

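View pics/kzs.png

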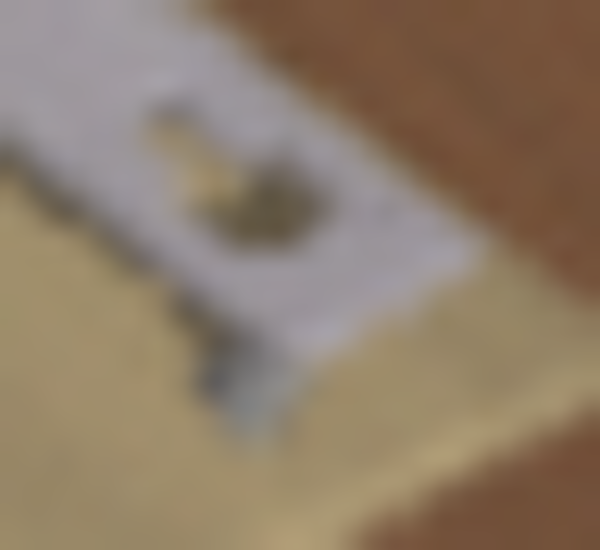

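```bash
python3 -m creep '{"jaw":[1,1,1,1,1,1,1,1,1,1],"translation":[[0.01,0,-0.001],[0.008,0,0],[0,0,0],[0.002,0,0],[0.002,0,0],[0.002,0,0],[0.002,0,0],[0.002,0,0],[0,0,0],[0,0,0]],"roll":[0,0,0,0,0,0,0,0,0,0]}' 40; python3 - <<'E'
from meas import *
st=rep();print(axes(st).round(3),np.round(st["moment"],2))
E
```

```text
time_s: 26.8
tcp_pos: [0.6022, 0.0037, 0.0236]
eef_rot: [-163.6, 90.0, -158.3]
contact_force: [-0.2, -0.5, -1.6]
gripper_width: 0.0299
t 26.80 tcp [0.6022 0.0037 0.0236] F [-0.2 -0.5 -1.6] w 0.0299 crate [-28.1 -18.6] q6 -103.6
[[-0.    -0.093  0.996]
 [-0.     0.996  0.093]
 [-1.    -0.    -0.   ]] [ 0.   -0.01  0.01]
```

```bash
python3 -m creep '{"jaw":[1,1,1,1,1,1,1,1,1,1],"translation":[[0.001,0,0],[0.001,0,0],[0.001,0,0],[0.001,0,0],[0.001,0,0],[0,0,0],[0,0,0],[0,0,0],[0,0,0],[0,0,0]],"roll":[0,0,0,0,0,0,0,0,0,0]}' 40; python3 - <<'E'
from meas import *
st=rep();print(axes(st).round(3),np.round(st["moment"],2))
E
```

```text
time_s: 27.8
tcp_pos: [0.6022, 0.0037, 0.0187]
eef_rot: [-28.8, 90.0, -23.5]
contact_force: [-1.1, 0.0, 1.6]
gripper_width: 0.0299
t 27.80 tcp [0.6022 0.0037 0.0187] F [-1.1  0.   1.6] w 0.0299 crate [-28.1 -18.6] q6 -103.6
[[ 0.    -0.093  0.996]
 [-0.     0.996  0.093]
 [-1.    -0.     0.   ]] [0.11 0.49 0.01]
```

```bash
python3 -m creep '{"jaw":[1,1,1,1,1,1,1,1,1,1],"translation":[[0,0.003,0],[0,0.003,0],[0,0.003,0],[0,0.003,0],[0,0.002,0],[0,0.002,0],[0,0.001,0],[0,0,0],[0,0,0],[0,0,0]],"roll":[0,0,0,0,0,0,0,0,0,0]}' 40; python3 - <<'E'
from meas import *
st=rep()
E
```

```text
time_s: 28.8
tcp_pos: [0.6007, 0.0209, 0.0187]
eef_rot: [47.2, 90.0, 52.5]
contact_force: [-0.4, 1.2, 3.3]
gripper_width: 0.0298
t 28.80 tcp [0.6007 0.0209 0.0187] F [-0.4  1.2  3.3] w 0.0298 crate [-28.   -1.3] q6 -105.3
```

```bash
python3 -m creep '{"jaw":[1,1,1,1,1,1,1,1,1,1],"translation":[[0,0.001,0],[0,0.001,0],[0,0.001,0],[0,0.001,0],[0,0.001,0],[0,0,0],[0,0,0],[0,0,0],[0,0,0],[0,0,0]],"roll":[0,0,0,0,0,0,0,0,0,0]}' 40; python3 - <<'E'
from meas import *
st=rep()
E
```

```text
time_s: 29.8
tcp_pos: [0.6003, 0.0239, 0.0187]
eef_rot: [-103.5, 89.9, -98.2]
contact_force: [3.2, -11.8, 3.7]
gripper_width: 0.0296
t 29.80 tcp [0.6003 0.0239 0.0187] F [  3.2 -11.8   3.7] w 0.0296 crate [-28.1   1.7] q6 -105.7
```

```bash
python3 -m creep '{"jaw":[1,1,-0.3,-0.3,-0.3,-0.3,-0.3,-0.3,-0.3,-0.3],"translation":[[0,-0.0015,0],[0,0,0],[0,0,0],[0,0,0],[0,0,0],[0,0,0],[0,0,0],[-0.03,0,0],[-0.03,0,0],[-0.03,0,0]],"roll":[0,0,0,0,0,0,0,0,0,0]}' 40; python3 -m creep '{"jaw":[-0.3,-0.3,-0.3,-0.3,-0.3,-0.3,-0.3,-0.3,-0.3,-0.3],"translation":[[-0.04,0,0],[0,-0.045,-0.02],[0,-0.045,-0.02],[0,-0.045,-0.02],[0,-0.045,-0.02],[0,-0.045,-0.02],[0,-0.045,-0.02],[0,-0.045,0],[0,-0.045,0],[0,0,0]],"roll":[0,0,0,0,0,0,0,0,0,0]}' 40; python3 - <<'E'
from meas import *
from plant import capture
st=rep()
for n in("top","side"):
    c=capture(n);np.savez(n+'10.npz',**c);
    crop(c,*((165,120,325,250) if n=="top" else (190,170,350,290)),5,f'pics/{n}10.png')
c=load("top10");m=rect_mask(c,(165,150,290,205),(0,0,170),(180,60,255))
for b in blobs(m,100):
    p,a,w=planerect(c,b,.013);print(p,a,w,"crate",w2c(p),"expected bar centre (-28,10)")
E
```

```text
time_s: 30.8
tcp_pos: [0.6, 0.0242, 0.1094]
eef_rot: [-169.3, 90.0, -164.0]
contact_force: [1.3, 0.2, 0.0]
gripper_width: 0.057
time_s: 31.8
tcp_pos: [0.5139, -0.3499, 0.148]
eef_rot: [-116.6, 90.0, -111.5]
contact_force: [-0.5, 0.9, -0.4]
gripper_width: 0.0569
t 31.80 tcp [ 0.5139 -0.3499  0.148 ] F [-0.5  0.9 -0.4] w 0.0569 crate [-148.8 -362.5] q6 -68.7
[ 0.60569913 -0.04083826] 93.41711343552917 [0.03181691 0.09533591] crate [-0.02873921 -0.0633289 ] expected bar centre (-28,10)
[0.59022004 0.12139867] 94.6999297786477 [0.03301947 0.1748866 ] crate [-0.02912716  0.09964433] expected bar centre (-28,10)
```

View pics/top10.png

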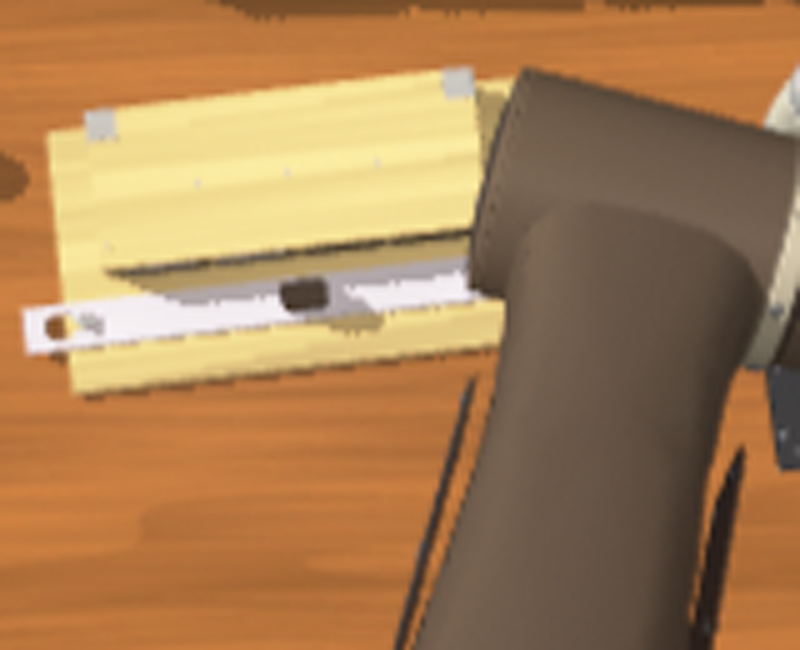

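View pics/side10.png

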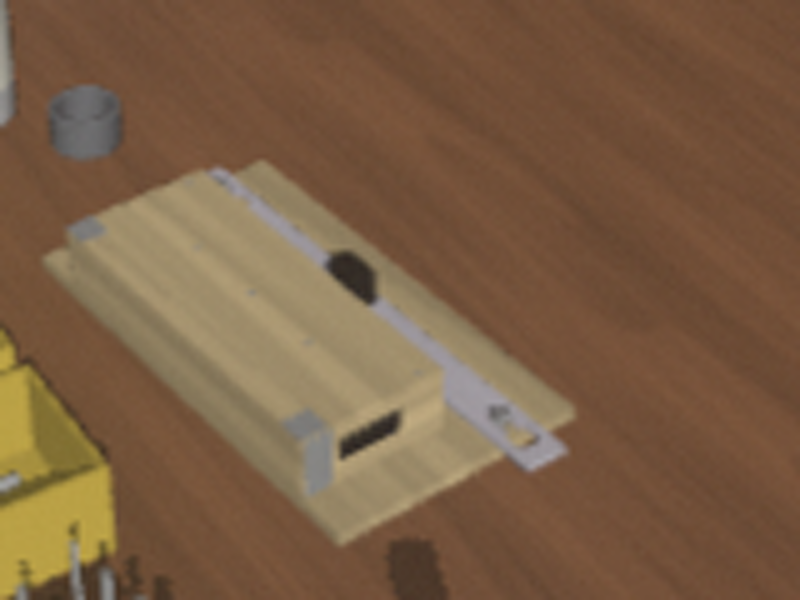

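```bash
python3 - <<'E'
from meas import *
t=load("top10")
for u in((169.1,185.5),):
    print((w2c(plane(t,u,.013)[0])*1e3).round(1),"expect y 192 at stop")
print(proj(t,[[*c2w(0,.192-.165+.165),.013],[*c2w(-.028,.192),.013]]))
crop(load("top7"),180,155,270,185,8,"pics/edge.png")
E
```

```text
[-27.  193.8] expect y 192 at stop
[[168.83234271 177.59301367]
 [169.65986983 185.73516545]]
```

View pics/edge.png

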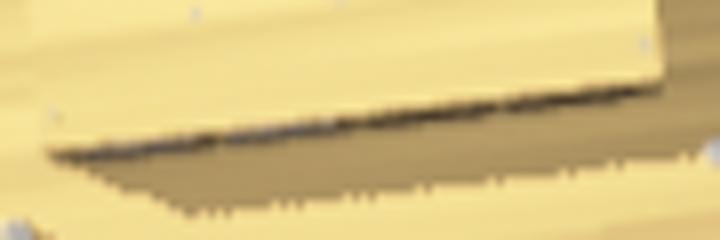

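```bash
python3 - <<'E'
from meas import *
from plant import *
rep();print(close_job());rep()
E
```

```text
t 31.90 tcp [ 0.5136 -0.3463  0.1479] F [-1.3  0.6 -0. ] w 0.0569 crate [-148.7 -359. ] q6 -68.8
the job is handed in; nothing more can be done
None
the job is handed in; nothing more can be done
```

The job is done and handed in at about 32 s; no verdict was reported.

- **Finding the empty cells:** With the first tin, cells 1 and 2 both stopped me, at 21 to 29 N with the tin's nose roughly 15 mm in. Cells 3 and 4 took a tin freely.
- **Seating the tins:** I pushed tin_b into cell 3 and tin_a into cell 4 with closed fingers until the fingers met the cover edge. Both stopped at the same depth, TCP 11 mm in front of the edge. The top view then showed both tin ends level with the edge and nothing sticking out.
- **Fitting the keeper bar:** It went down over both screw heads without contact force. I slid it along until it stopped with about 12 N of resistance and released it.
- **Last checks:**
  - The bar's y offset from nominal read +1.7 mm on the arm under load. The left end of the bar in the top view read +1.8 mm. Both are inside the limit.
  - The left screw head sits over the slot. The right one was hidden by the arm in the last top view.
  - I moved nothing else, as far as the pictures show, and the gripper was clear at 148 mm height. The brush, the glue bottle and the sanding block were not measured again.
- **Disagreement:** The two cameras differed by 3 to 7 mm on the screw positions. I worked from the top camera, and the tool readings agreed with it.

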